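# Fetch the fingerprint magnifier from behind the powder containers

## Task

First move all three powder containers out of the kit tray and stand them in the steel side tray; then take the magnifier that lies behind them and set it flat in the middle of the outlined square on the print card, and only then put every container back upright on the very spot in the kit tray where it stood before. Keep the containers upright all the time, and do not disturb the tape roll and the tin in the kit tray.

Things in the scene. Friction and masses are not known exactly. Their poses are not given: they have to be found in the camera images.
- jar_center (a point): Wide round powder jar, white with a broad black cap almost as wide as itself, diameter 48 mm, 104 mm tall overall (the cap is the top 26 mm). Point at its centre, 52 mm above its underside; z is up the jar. About 120 g.
- bottle_center (a point): Slender round powder bottle, white with a thin black spout: body diameter 36 mm up to 84 mm, spout diameter 18 mm above that, 112 mm tall overall. Point at its centre, 56 mm above its underside; z is up the bottle. About 80 g.
- canister_center (a point): Square powder canister, white with a small round black cap: body 42 x 42 mm and 90 mm tall, cap diameter 30 mm, 104 mm tall overall. Point 52 mm above its underside; z is up, x and y are square to its flat sides. About 110 g.
- magnifier_center (a point): Fingerprint magnifier: a low black puck with a steel band and a glass top, diameter 46 mm, 28 mm tall, lying flat in the kit tray close behind the three containers. Point at its centre, 14 mm above its underside; z is up. About 90 g.
- kit: Fixed black kit tray with a blue floor, 180 mm (x) by 260 mm (y), rim 14 mm high, floor 5 mm above the table. Origin under its centre; x points to its back. The containers stand in its front half at x = -45 mm, y = -66, 0, 66 mm, in an order that varies, each on a white outline 56 mm square; the magnifier lies behind them at x about 12 mm, y within 30 mm of 0.
- side_tray: Empty shallow steel side tray, fixed: 250 mm (its x) by 160 mm (its y), rim 14 mm high and 5 mm thick, inner floor 240 x 150 mm, 5 mm above the table. Origin at the centre of its underside, z up. It stands to the left or the right of the kit tray.
- card_square (a point): Centre of the black-outlined square, 60 mm wide, in the middle of the white print card on the black fingerprint stand. The stand is fixed, 240 mm (x) by 160 mm (y), its flat top and this point 60 mm above the table, with a 12 mm wide clamp strip 6 mm high along each short end. z up. It stands on the other side of the kit tray from the side tray.
- tape_roll: Bystander in the back left corner of the kit tray: roll of clear tape lying flat, outer diameter 44 mm, 18 mm high, origin at the centre of its underside. Leave it where it is.
- tin: Bystander in the back right corner of the kit tray: small metal tin 34 x 26 x 18 mm, origin at the centre of its underside. Leave it where it is.
Mind the look-alikes: they are no part of the job. Leave any blue or red look-alike of the part that bears bottle_center alone.

How it is judged:
By the outcome, as a careful person would: the job done as asked, in the order asked, and still so for the second after the job is handed in, with the robot touching nothing.
It also fails if it takes over 138 s, if anything falls off the work surface, if the arm or the gripper's body presses on something with over 40 N, if the wrist force passes 120 N, or if a joint passes its speed limit or range.

## Robot

A 6-joint arm with a two-finger parallel gripper is mounted at the origin on the work surface. World frame = base frame: x ahead of the robot, y to its left, z up, the work surface at z = 0. Lengths are in m, angles in rad, forces in N, time in s.
With the tool pointing down it reaches from about 0.425 to 0.925 m from the base axis. Payload 12.5 kg.
Tool frame: the origin (TCP) lies midway between the tips of the shut fingers; the grasp point (between the pads) lies 19 mm behind it (env.tcp_to_grasp is the distance from the TCP to the grasp point, in m); y points along the fingers, z is the direction in which the jaws open and shut, and the axes are right-handed (so a half turn about y gives the same grasp; the last joint's range is limited). The gripper opens to 85 mm and grips with 20 to 120 N. Pads are 22 mm wide; open, the fingers measure 114 mm over their backs; the gripper's body (76 mm by 85 mm) begins 54 mm behind the grasp point. The pads swing forward as they close: fully open they stand 13 mm farther back than shut.
Start: joints at [1.074, 0.491, 1.559, -0, 1.092, -0.106], TCP at [0.238, 0.578, 0.231] pointing down, gripper open.
Joint ranges: [-3.1, 3.1], [-0.84, 2.19], [0.05, 2.79], [-1.13, 4.28], [0.06, 2.93], [-2.69, 2.69]. Speed limits (rad/s): [2.22, 2.22, 2.79, 3.14, 3.14, 3.14].

## Interface

Orientations are given as a rotation vector (axis times angle).
In Python, from rig import observe, snapshot, camera_info, env, boxes_of, outline_of gives the robot as it stands.
- The arm moves only by the tool play_rows, never from a script. Its argument "increments" is a list of rows, each a list of 7 numbers: the opening, from 0 (shut) to 1 (fully open), then the shift along the tool's x, y, z in m, then the turn, a rotation vector about the tool's x, y, z in rad. In form: [[claw, x, y, z, rx, ry, rz], ...]. A call has 1 to 10 rows; each row is the pose to reach, as a shift and turn from the pose commanded when the call began, along the tool's axes at that moment; what a row does not reach only later rows make up. A row lasts 1/10 s, in which the tool goes at most 50 mm and 8.59 degrees, less where a joint would pass 70% of its speed; a pose out of reach is approached as far as the arm can. A call with a gripper value outside its range is refused whole. The fingers move at their own pace and stop on an object; "newtons" is the grip in N (left out, the last holds). Time passes only in rows, so rows that repeat a pose let the fingers close. It gives the time, the measured TCP pose, the force and the opening at its end, in the units of the state.
- observe(): the state, without advancing time (a new reading comes with each control period).
- snapshot(name): name is "side" or "top"; returns (picture, depth): 480x640x3 uint8, red, green, blue; 480x640 float32, m along the optical axis (not along the pixel's ray), 0 where there is no reading.
- camera_info(name): a dict with "fx", "fy", "cx", "cy" (pixels), "k1" (the pictures are not rectified: a ray, as slopes to the right and down, at radius r is drawn at 1 + k1 r^2 times it, then the intrinsics apply), "R" (3x3) and "t" (3): a world point X has camera coordinates R X + t. Camera axes: x right, y down, z forward; pixel columns grow to the right and rows downward; lengths in m; the calibration is good to about 2 mm. A picture is of the moment at which its call begins. camera_info takes no time and is no camera call.
- env.finish_job(): hands the job in, once; it reports no verdict.
Trained networks look in the newest picture that a camera, given by its name, has taken for a name from the list of things; names that differ only in an ending like _2 or _b are one class to them, and where a whole thing is asked for, a point or a joint stands for the part that bears it (a point fixed in the world has none). Each returns a list of dicts, best first, with "p" (0 to 1); they miss things now and then, are a little off and sometimes report something else, mostly with a low value. They report only what shows in the picture. A call takes as long as a camera call. They do not tell look-alikes from the thing itself.
- boxes_of(target, camera): "point" ([x, y, z] in m, in world coordinates, good to about 4 mm: the middle of the surface that is visible of it).
- outline_of(target, camera): "mask" (480x640 bool, what is visible of it).
The state is a dict: "time": time; "q": joint angles; "qd": joint speeds; "effort": joint torques, N m; "eef_pos": TCP position; "tool_rot": TCP orientation; "ft_force": force on the tool from outside, world axes, zero at the start; "moment": the same for the moment, N m; "width": finger opening in m.
Only numpy, scipy, OpenCV 4.12 (cv2) and the standard library are available. Lean on these libraries where they do the work, as an engineer would, in place of code of your own. Each camera call takes 0.05 s, during which the arm holds its last target.

## Working session

There is one attempt and no reset: what is moved stays moved. The work goes in short steps, Python scripts to look and compute and a tool call to move; the robot and the scene stay as the last step left them, time stands still between calls to the robot, and variables do not carry over. Pictures are saved under pics/ and viewed, and the job is handed in when it is done.

Besides the shell and the picture viewer there is one more tool, called after "Request:" by a JSON object that holds its "api" and its "payload". play_rows: Moves the arm, as the interface text tells. Its arguments: {"type":"object","properties":{"increments":{"type":"array","items":{"type":"array","items":{"type":"number"}}},"newtons":{"type":"number"}},"required":["increments"]}

```bash
ls; mkdir -p pics; python3 - <<'E'
from rig import *
import cv2
s=observe()
for k,v in s.items(): print(k,v)
print(env.tcp_to_grasp)
for n in("side","top"):
    p,d=snapshot(n); cv2.imwrite(f"pics/{n}0.png",p[:,:,::-1]); print(n,camera_info(n))
E
```

```text
pics
time 0.0
q [ 1.07439401e+00  4.91565258e-01  1.55947598e+00 -2.92883040e-05
  1.09173879e+00 -1.05553204e-01]
qd [ 0.00024524  0.00017494 -0.00120727 -0.00018883  0.00123827 -0.00023897]
effort [-1.51087777e-03 -6.18422914e+01 -2.61602122e+01 -8.19321212e-05
  3.83362407e-03  3.82897827e-05]
eef_pos [0.23794755 0.57766359 0.23071508]
tool_rot [-1.55010791  0.30691437 -0.30639766]
ft_force [-0.27207832  1.02783435  0.46027844]
moment [0.05091793 0.00540975 0.00771538]
width 0.08535408457141966
0.0187
side {'fx': 453.6776016010113, 'fy': 453.6776016010113, 'cx': 328.08476346113025, 'cy': 241.00270993545556, 'k1': -0.048366124849039446, 'R': array([[ 0.94929667, -0.31430677,  0.0068624 ],
       [-0.21493623, -0.66478968, -0.71544189],
       [ 0.22943028,  0.67769163, -0.69863854]]), 't': array([-0.49603697,  0.16970065,  0.76318336])}
top {'fx': 564.8622552573817, 'fy': 564.8622552573817, 'cx': 320.0593136000033, 'cy': 237.0968113817926, 'k1': -0.1751884489696302, 'R': array([[-5.19230678e-03, -9.99985799e-01, -1.20065758e-03],
       [-9.82888392e-01,  5.32460489e-03, -1.84125112e-01],
       [ 1.84128891e-01,  2.24078332e-04, -9.82902081e-01]]), 't': array([-0.0024418 ,  0.53642469,  1.11704146])}
```

View pics/side0.png

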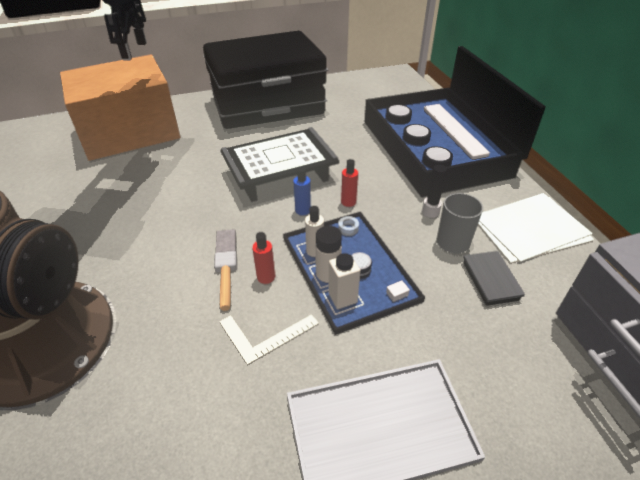

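View pics/top0.png

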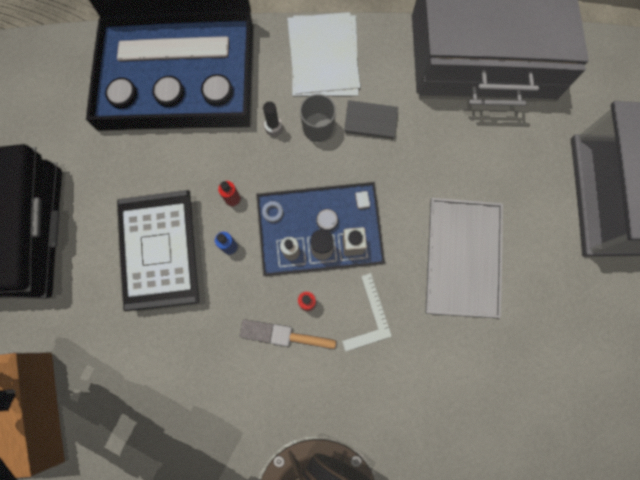

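The bottle (left, top px 290,248), jar (middle, 321,243) and canister (right, 354,240) are in the kit tray, and the magnifier is behind them at 327,219. The stand is on the left and the side tray on the right. Red and blue look-alike bottles stand at (307,300), (229,192) and (225,242).

```bash
cat > h.py <<'E'
import numpy as np, cv2
from rig import *
def und(n,px):
    c=camera_info(n); px=np.atleast_2d(np.asarray(px,float))
    d=np.c_[(px[:,0]-c['cx'])/c['fx'],(px[:,1]-c['cy'])/c['fy']]
    u=d.copy()
    for _ in range(30):
        r2=(u**2).sum(1,keepdims=True); u=d/(1+c['k1']*r2)
    return u,c
def plane(n,px,z):
    u,c=und(n,px); R=np.array(c['R']);t=np.array(c['t'])
    C=-R.T@t; D=np.c_[u,np.ones(len(u))]@R
    return C+D*((z-C[2])/D[:,2])[:,None]
def proj(n,X):
    c=camera_info(n); X=np.atleast_2d(X); Y=X@np.array(c['R']).T+np.array(c['t'])
    u=Y[:,:2]/Y[:,2:]; r2=(u**2).sum(1,keepdims=True); u=u*(1+c['k1']*r2)
    return np.c_[u[:,0]*c['fx']+c['cx'],u[:,1]*c['fy']+c['cy']]
def cloud(n,d,m):
    v,u=np.nonzero(m&(d>0)); s,c=und(n,np.c_[u,v]); z=d[v,u][:,None]
    return (np.c_[s,np.ones(len(s))]*z-np.array(c['t']))@np.array(c['R'])
E
python3 - <<'E'
from h import *
import pickle
np.set_printoptions(precision=4,suppress=True)
S={}
for n in("top","side"):
    p,d=snapshot(n)
    S[n]=(p,d)
    for t in["jar_center","bottle_center","canister_center","magnifier_center","kit","side_tray","card_square","tape_roll","tin"]:
        o=boxes_of(t,n)
        print(n,t,[(round(a['p'],2),np.round(a['point'],3).tolist()) for a in o[:4]])
        try:
            m=outline_of(t,n)
            S[n,t]=m
        except Exception as e: print(e)
pickle.dump(S,open('S.pkl','wb'))
for k,v in S.items():
    if len(k)==2:
        for a in v[:2]:
            m=np.asarray(a['mask']); ys,xs=np.nonzero(m); print(k,round(a['p'],2),m.sum(),cv2.minAreaRect(np.c_[xs,ys].astype(np.float32)))
print(observe()['time'])
E
```

```text
top jar_center [(0.85, [0.513, -0.015, 0.106])]
top bottle_center [(0.79, [0.625, 0.182, 0.081]), (0.72, [0.401, 0.02, 0.082]), (0.6, [0.508, 0.057, 0.088]), (0.51, [0.625, -0.096, 0.022])]
top canister_center []
top magnifier_center [(0.69, [0.626, -0.096, 0.022])]
top kit [(0.75, [0.575, 0.007, 0.007]), (0.38, [0.626, -0.095, 0.018])]
top side_tray [(0.97, [0.501, -0.315, 0.003]), (0.73, [0.515, -0.011, 0.108])]
top card_square [(0.69, [0.507, 0.327, 0.059])]
top tape_roll [(0.71, [0.601, 0.093, 0.03])]
top tin [(0.7, [0.624, -0.093, 0.02]), (0.21, [0.52, -0.078, 0.094])]
side jar_center [(0.61, [0.509, -0.027, 0.09])]
side bottle_center [(0.94, [0.524, 0.177, 0.062]), (0.85, [0.402, 0.007, 0.065]), (0.75, [0.627, 0.173, 0.06]), (0.57, [0.505, 0.046, 0.082])]
side canister_center [(0.94, [0.522, -0.098, 0.074])]
side magnifier_center [(0.6, [0.582, -0.033, 0.029])]
side kit [(0.57, [0.586, -0.053, 0.007]), (0.42, [0.503, 0.048, 0.082])]
side side_tray [(0.97, [0.505, -0.319, 0.008])]
side card_square [(0.72, [0.507, 0.312, 0.059])]
side tape_roll [(0.84, [0.603, 0.087, 0.017])]
sid
[... 1479 characters left out ...]
((364.1500244140625, 263.45001220703125), (25.61444854736328, 16.443843841552734), 71.56504821777344)
('side', 'kit') 0.84 6140 ((353.6952209472656, 267.37091064453125), (123.98170471191406, 97.85331726074219), 62.241458892822266)
('side', 'side_tray') 0.91 17771 ((384.7626037597656, 428.35662841796875), (113.33587646484375, 181.66331481933594), 77.41703796386719)
('side', 'card_square') 0.6 4506 ((281.7814025878906, 164.15692138671875), (59.03388595581055, 114.00267028808594), 77.68055725097656)
('side', 'tape_roll') 0.54 312 ((348.5, 226.0), (18.0, 19.0), 90.0)
('side', 'tin') 0.55 298 ((397.3000793457031, 290.10003662109375), (16.54690170288086, 20.124610900878906), 63.43495178222656)
2.0
```

```bash
python3 - <<'E'
import pickle,cv2
from h import *
S=pickle.load(open('S.pkl','rb'))
p,d=S['top']
c=p[175:285,245:395]; cv2.imwrite('pics/c_top.png',cv2.resize(c,None,fx=5.3,fy=5.3,interpolation=cv2.INTER_CUBIC)[:,:,::-1])
p,d=S['side']
c=p[200:340,270:435]; cv2.imwrite('pics/c_side.png',cv2.resize(c,None,fx=4.2,fy=4.2,interpolation=cv2.INTER_CUBIC)[:,:,::-1])
E
```

```text
(no output)
```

View pics/c_top.png

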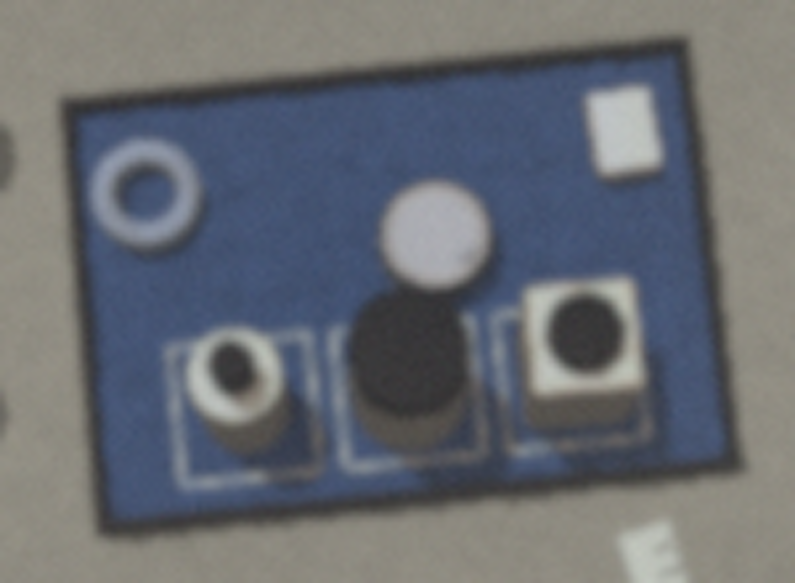

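View pics/c_side.png

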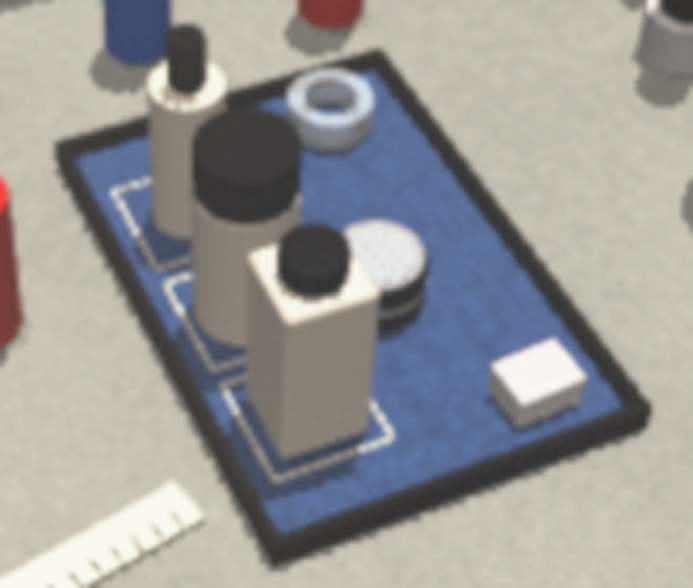

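```bash
cat > meas.py <<'E'
from h import *
import pickle
from scipy.optimize import least_squares
np.set_printoptions(precision=4,suppress=True)
def T(px): return (np.array(px,float)+.5)/5.3-.5+np.array([245,175])
def Sd(px): return (np.array(px,float)+.5)/4.2-.5+np.array([270,200])
def rect(p,hx,hy,z):
    c,s=np.cos(p[2]),np.sin(p[2]); L=np.array([[hx,hy],[hx,-hy],[-hx,-hy],[-hx,hy]])
    return np.c_[L@np.array([[c,s],[-s,c]])+p[:2],np.full(4,z)]
def fit(px,hx,hy,z,x0):
    f=lambda p:(proj('top',rect(p,hx,hy,z))-px).ravel()
    r=least_squares(f,x0); return r.x,r.fun
def fits(pxs,hx,hy,z,x0):
    f=lambda p:(proj('side',rect(p,hx,hy,z))-pxs).ravel()
    r=least_squares(f,x0); return r.x,r.fun
E
python3 - <<'E'
from meas import *
print('kit top',fit(T([[62,100],[686,40],[742,468],[102,535]]),.09,.13,.014,[.55,0,0]))
print('kit side',fits(Sd([[378,50],[650,408],[275,545],[57,150]]),.09,.13,.014,[.55,0,0]))
print('can',fit(T([[524,282],[634,277],[642,390],[528,396]]),.021,.021,.095,[.55,0,0]))
for nm,px,z in[('jar cap',(409,353),.109),('bottle spout',(231,358),.1165),('bottle body',(234,373),.089),('cancap',(586,334),.109),('mag',(436,236),.033),('tape',(147,192),.023)]:
    print(nm,plane('top',T([px]),z))
S=pickle.load(open('S.pkl','rb'))
for nm,c,s in[('stand',(110,180,210,320),4.2),('tray',(415,185,515,330),4.2)]:
    p=S['top'][0][c[1]:c[3],c[0]:c[2]]; cv2.imwrite(f'pics/c_{nm}.png',cv2.resize(p,None,fx=s,fy=s,interpolation=cv2.INTER_CUBIC)[:,:,::-1])
E
```

```text
kit top (array([ 0.5632, -0.0047,  0.0991]), array([-0.466 ,  0.1332,  0.8042, -0.6205,  0.6374,  0.1494, -0.959 ,
        0.2517]))
kit side (array([ 0.563 , -0.0067,  0.102 ]), array([ 0.3173, -0.4731,  0.7279, -0.1107, -0.0968,  1.1463, -1.0018,
       -1.4408]))
can (array([ 0.5257, -0.0735,  0.0401]), array([-0.1667,  0.3139,  0.1067,  0.325 , -0.1398, -0.2294,  0.1989,
       -0.4006]))
jar cap [[ 0.5171 -0.0086  0.109 ]]
bottle spout [[0.5143 0.0567 0.1165]]
bottle body [[0.5134 0.0571 0.089 ]]
cancap [[ 0.5239 -0.0741  0.109 ]]
mag [[ 0.578  -0.0198  0.033 ]]
tape [[0.5991 0.0964 0.023 ]]
```

View pics/c_stand.png

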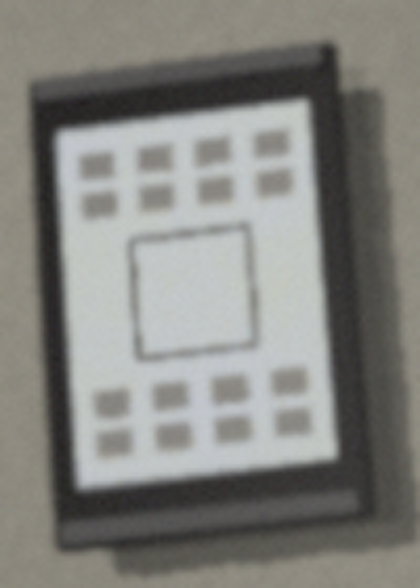

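View pics/c_tray.png

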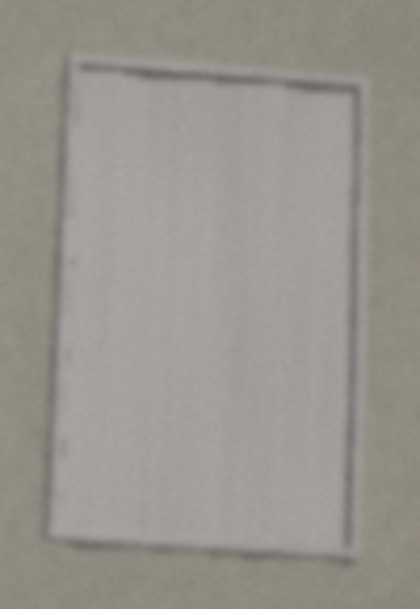

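```bash
python3 - <<'E'
from meas import *
from scipy.spatial.transform import Rotation as Ro
def C(px,o): return (np.array(px,float)+.5)/4.2-.5+np.array(o)
print('tray',fit(C([[72,55],[365,78],[353,560],[50,538]],(415,185)),.125,.08,.014,[.5,-.3,0]))
print('stand',fit(C([[32,85],[335,43],[372,515],[57,548]],(110,180)),.12,.08,.066,[.5,.3,0]))
print('sq',fit(C([[131,237],[248,223],[257,343],[138,358]],(110,180)),.03,.03,.06,[.5,.3,0]))
px=Sd([[250,252],[290,322],[380,291]])
f=lambda p:(proj('side',rect(p,.021,.021,.095))[[3,2,1]]-px).ravel()
r=least_squares(f,[.52,-.07,0.05]);print('can side',r.x,r.fun)
R=Ro.from_rotvec(observe()['tool_rot']).as_matrix();print(R)
for nm,q in[('jar',(246,148)),('bottlespout',(186,46)),('cancap',(315,247)),('mag',(379,253))]:
    z={'jar':.109,'bottlespout':.117,'cancap':.109,'mag':.033}[nm]
    print(nm,plane('side',Sd([q]),z))
E
```

```text
tray (array([ 0.4983, -0.316 , -0.0843]), array([-0.8838, -0.2648,  0.8502,  0.2914,  1.0246, -0.138 , -0.929 ,
        0.0779]))
stand (array([0.5093, 0.3324, 0.1147]), array([-0.9089, -1.6045,  0.4938, -1.0534,  0.8367,  0.9336, -0.5557,
        1.5021]))
sq (array([0.512 , 0.3356, 0.1157]), array([-0.0219,  0.2177, -0.0006,  0.1189, -0.0813, -0.0486,  0.1069,
       -0.2817]))
can side [ 0.5262 -0.0758  0.0815] [-0.8146 -0.3679 -0.3623  0.0981  1.168   0.1785]
[[ 0.9246  0.      0.3809]
 [-0.3809  0.0001  0.9246]
 [ 0.     -1.      0.0001]]
jar [[ 0.5176 -0.0131  0.109 ]]
bottlespout [[0.5103 0.0483 0.117 ]]
cancap [[ 0.5257 -0.0757  0.109 ]]
mag [[ 0.5787 -0.021   0.033 ]]
```

Request:
{"api": "play_rows", "payload": {"increments": [[1,0.015,0,-0.015,0,0.06,0],[1,0.045,0,-0.043,0,0.16,0],[1,0.08,0,-0.077,0,0.27,0],[1,0.113,0,-0.108,0,0.38,0],[1,0.147,0,-0.14,0,0.5,0],[1,0.18,0,-0.172,0,0.62,0],[1,0.213,0,-0.204,0,0.74,0],[1,0.245,0,-0.235,0,0.86,0],[1,0.278,0,-0.266,0,0.98,0],[1,0.31,0,-0.297,0,1.1,0]], "newtons": 40}}

```text
time: 3.0
eef_pos: [0.4121, 0.1835, 0.2316]
tool_rot: [-1.243, 1.153, -1.154]
ft_force: [0.3, 0.1, 0.6]
width: 0.0855
```

```bash
cat > go.py <<'E'
import sys
from h import *
from scipy.spatial.transform import Rotation as Ro
np.set_printoptions(precision=4,suppress=True)
s=observe(); R=Ro.from_rotvec(s['tool_rot']).as_matrix(); p=np.array(s['eef_pos'])
print('t',round(s['time'],2),'p',p,'yaw',round(np.arctan2(R[1,2],R[0,2]),4),'down',R[:,1],'F',np.array(s['ft_force']),'w',round(s['width'],4))
for i in range(1,len(sys.argv)):
    t=np.array(eval(sys.argv[i])); print(t,'->',R.T@(t-p))
E
python3 go.py .5255,-.0745,.19 .5255,-.0745,.05
```

```text
t 3.0 p [0.4121 0.1835 0.2316] yaw 0.0751 down [ 0.0008  0.0003 -1.    ] F [0.2861 0.0942 0.5682] w 0.0855
[ 0.5255 -0.0745  0.19  ] -> [0.2658 0.0416 0.0937]
[ 0.5255 -0.0745  0.05  ] -> [0.2658 0.1816 0.0936]
```

Request:
{"api": "play_rows", "payload": {"increments": [[1,0.045,0,0.016,0,0,0],[1,0.09,0.005,0.032,0,0,0],[1,0.135,0.01,0.048,0,0,0],[1,0.175,0.015,0.063,0,0,0],[1,0.21,0.02,0.075,0,0,0],[1,0.24,0.025,0.085,0,0,0],[1,0.258,0.03,0.091,0,0,0],[1,0.267,0.035,0.094,0,0,0],[1,0.267,0.04,0.094,0,0,0],[1,0.267,0.042,0.094,0,0,0]]}}

```text
time: 4.0
eef_pos: [0.526, -0.0724, 0.1887]
tool_rot: [-1.247, 1.151, -1.149]
ft_force: [-0.2, 0.1, 0.1]
width: 0.0852
```

```bash
python3 go.py .5255,-.0745,.05; python3 - <<'E'
from h import *
for n in("side","top"):
    p,d=snapshot(n); cv2.imwrite(f"pics/{n}1.png",p[:,:,::-1])
p=p[150:310,235:405]
cv2.imwrite("pics/ct1.png",cv2.resize(p,None,fx=3.7,fy=3.7,interpolation=cv2.INTER_CUBIC)[:,:,::-1])
E
```

```text
t 4.0 p [ 0.526  -0.0724  0.1887] yaw 0.0805 down [-0.001   0.0005 -1.    ] F [-0.2199  0.09    0.1261] w 0.0852
[ 0.5255 -0.0745  0.05  ] -> [ 0.0021  0.1387 -0.0006]
```

View pics/side1.png

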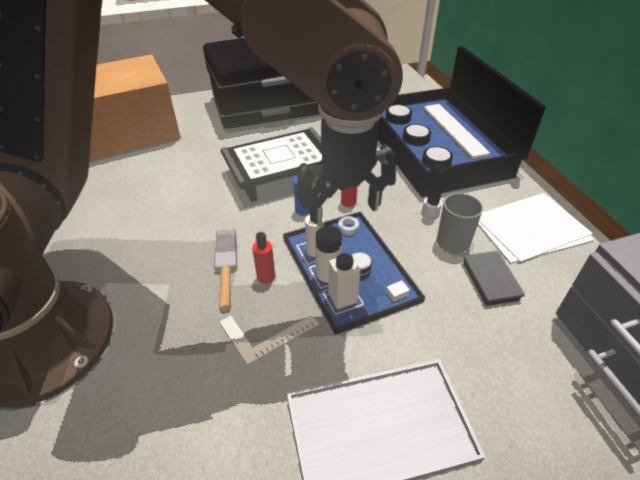

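The gripper is above the canister with its jaws along kit x; the fingertips are near (315,215) and (380,205) in the side view. Now I go down.

Request:
{"api": "play_rows", "payload": {"increments": [[1,0.001,0.02,0,0,0,0],[1,0.001,0.05,0,0,0,0],[1,0.001,0.08,0,0,0,0],[1,0.001,0.105,0,0,0,0],[1,0.001,0.125,0,0,0,0],[1,0.001,0.135,0,0,0,0],[1,0.001,0.138,0,0,0,0],[1,0.001,0.138,0,0,0,0]]}}

```text
time: 4.9
eef_pos: [0.5269, -0.0741, 0.0517]
tool_rot: [-1.246, 1.149, -1.15]
ft_force: [-0.4, -0.1, -1.0]
width: 0.0854
```

```bash
python3 go.py .5255,-.0745,.05; python3 - <<'E'
from h import *
for n in("side","top"):
    p,d=snapshot(n); cv2.imwrite(f"pics/{n}2.png",p[:,:,::-1])
    if n=='side':
        p=p[150:330,230:430]; cv2.imwrite("pics/cs2.png",cv2.resize(p,None,fx=3.3,fy=3.3,interpolation=cv2.INTER_CUBIC)[:,:,::-1])
E
```

```text
t 4.9 p [ 0.5269 -0.0741  0.0517] yaw 0.0805 down [ 0.0004 -0.     -1.    ] F [-0.4264 -0.119  -1.0453] w 0.0854
[ 0.5255 -0.0745  0.05  ] -> [ 0.0003  0.0017 -0.0014]
```

View pics/cs2.png

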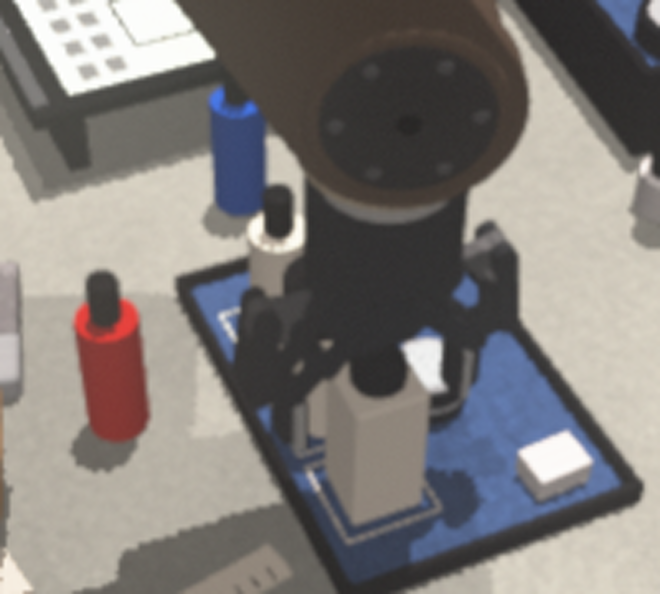

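```bash
python3 - <<'E'
from h import *
p=np.array(observe()['eef_pos']);np.set_printoptions(suppress=True,precision=1)
u=np.array([.997,.08,0])
for n,o,k in(('side',(230,150),3.3),):
  for a in(-.05,-.0425,0,.0425,.05):
    print(a,(proj(n,p+a*u+[0,0,.013])-o)*k)
  for y in(-.0745,): print('can base', (proj(n,[[.5255,y,.005],[.5255,y,.109]])-o)*k)
E
```

```text
-0.05 [[289.1 440.6]]
-0.0425 [[302.5 436.3]]
0 [[377.1 412.7]]
0.0425 [[449.6 389.7]]
0.05 [[462.1 385.7]]
can base [[371.  485.5]
 [377.  356.3]]
```

The projected fingertips (289,441 and 462,386 in the crop) and the canister top (377,356) match the picture, so I close on the canister.

Request:
{"api": "play_rows", "payload": {"increments": [[0,0,0,0,0,0,0],[0,0,0,0,0,0,0],[0,0,0,0,0,0,0],[0,0,0,0,0,0,0],[0,0,0,0,0,0,0],[0,0,0,0,0,0,0],[0,0,0,0,0,0,0],[0,0,0,0,0,0,0]], "newtons": 40}}

```text
time: 5.8
eef_pos: [0.5268, -0.0745, 0.0517]
tool_rot: [-1.246, 1.15, -1.151]
ft_force: [-1.6, 0.5, 5.6]
width: 0.0418
```

```bash
python3 go.py .5255,-.0745,.05;
```

```text
t 5.8 p [ 0.5268 -0.0745  0.0517] yaw 0.0799 down [ 0.0006 -0.0001 -1.    ] F [-1.5899  0.5305  5.5685] w 0.0418
[ 0.5255 -0.0745  0.05  ] -> [-0.0001  0.0017 -0.0013]
```

Request:
{"api": "play_rows", "payload": {"increments": [[0,0,-0.015,0,0,0,0],[0,0,-0.04,0,0,0,0],[0,0,-0.07,0,0,0,0],[0,0.02,-0.1,0.003,0,0,0],[0,0.05,-0.125,0.007,0,0,0],[0,0.09,-0.14,0.013,0,0,0],[0,0.13,-0.14,0.018,0,0,0],[0,0.17,-0.14,0.024,0,0,0],[0,0.2,-0.14,0.028,0,0,0],[0,0.22,-0.14,0.031,0,0,0]]}}

```text
time: 6.8
eef_pos: [0.5751, -0.2934, 0.1908]
tool_rot: [-1.245, 1.151, -1.151]
ft_force: [0.3, 0.3, -1.6]
width: 0.0418
```

```bash
python3 go.py .5755,-.292,.052; python3 - <<'E'
from h import *
for n in("side","top"):
    p,d=snapshot(n); cv2.imwrite(f"pics/{n}3.png",p[:,:,::-1])
E
```

```text
t 6.8 p [ 0.5751 -0.2934  0.1908] yaw 0.0785 down [-0.0003  0.0002 -1.    ] F [ 0.3202  0.3223 -1.565 ] w 0.0418
[ 0.5755 -0.292   0.052 ] -> [-0.0014  0.1388  0.0006]
```

View pics/side3.png

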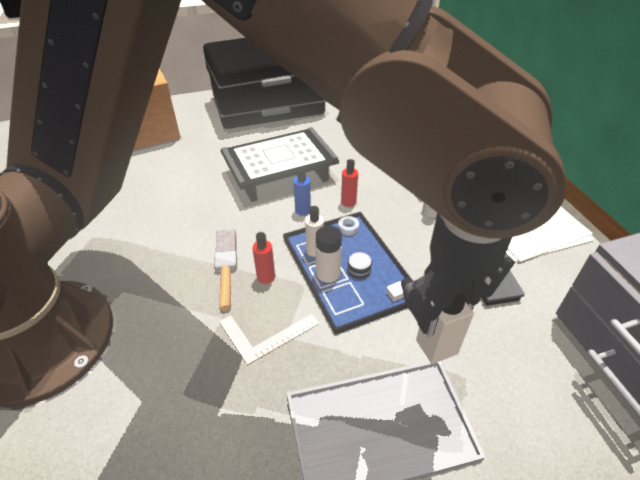

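View pics/top3.png

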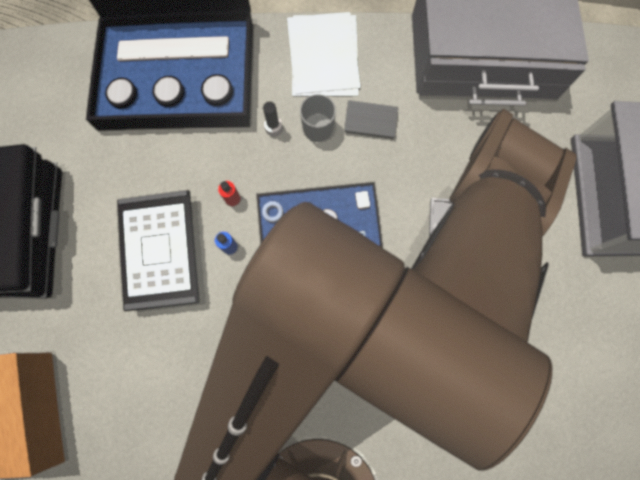

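The canister hangs upright in the gripper (side view about 445,330), over the side tray.

Request:
{"api": "play_rows", "payload": {"increments": [[0,0,0.03,0,0,0,0],[0,0,0.07,0,0,0,0],[0,0,0.1,0,0,0,0],[0,0,0.12,0,0,0,0],[0,0,0.132,0,0,0,0],[0,0,0.137,0,0,0,0],[0,0,0.139,0,0,0,0],[0,0,0.139,0,0,0,0]]}}

```text
time: 7.7
eef_pos: [0.5755, -0.2913, 0.053]
tool_rot: [-1.246, 1.149, -1.151]
ft_force: [0.6, -0.1, -1.9]
width: 0.0412
```

```bash
python3 go.py
```

```text
t 7.7 p [ 0.5755 -0.2913  0.053 ] yaw 0.0801 down [ 0.001  -0.0005 -1.    ] F [ 0.6406 -0.1162 -1.9252] w 0.0412
```

Request:
{"api": "play_rows", "payload": {"increments": [[1,0,0,0,0,0,0],[1,0,0,0,0,0,0],[1,0,0,0,0,0,0],[1,0,0,0,0,0,0],[1,0,0,0,0,0,0],[1,0,0,0,0,0,0]]}}

```text
time: 8.3
eef_pos: [0.5751, -0.2912, 0.0523]
tool_rot: [-1.246, 1.15, -1.15]
ft_force: [0.7, 0.4, 0.2]
width: 0.0854
```

```bash
python3 go.py .5175,-.0098,.19
```

```text
t 8.3 p [ 0.5751 -0.2912  0.0523] yaw 0.08 down [ 0.0001  0.0001 -1.    ] F [0.6534 0.3547 0.1749] w 0.0854
[ 0.5175 -0.0098  0.19  ] -> [-0.2852 -0.1377 -0.035 ]
```

Request:
{"api": "play_rows", "payload": {"increments": [[1,0,-0.03,0,0,0,0],[1,0,-0.07,0,0,0,0],[1,0,-0.11,0,0,0,0],[1,-0.03,-0.138,-0.004,0,0,0],[1,-0.075,-0.138,-0.009,0,0,0],[1,-0.12,-0.138,-0.015,0,0,0],[1,-0.165,-0.138,-0.02,0,0,0],[1,-0.21,-0.138,-0.026,0,0,0],[1,-0.255,-0.138,-0.031,0,0,0],[1,-0.285,-0.138,-0.035,0,0,0]]}}

```text
time: 9.3
eef_pos: [0.5166, -0.0076, 0.1905]
tool_rot: [-1.246, 1.149, -1.149]
ft_force: [0.4, -0.1, -0.2]
width: 0.0855
```

Request:
{"api": "play_rows", "payload": {"increments": [[1,0,0,0,0,0,0],[1,0,0,0,0,0,0]]}}

```text
time: 9.5
eef_pos: [0.5176, -0.0096, 0.1905]
tool_rot: [-1.246, 1.149, -1.149]
ft_force: [0.6, -1.1, -0.3]
width: 0.0851
```

```bash
python3 go.py .5175,-.0098,.05; python3 - <<'E'
from h import *
p,d=snapshot("side"); cv2.imwrite(f"pics/side4.png",p[:,:,::-1])
E
```

```text
t 9.5 p [ 0.5176 -0.0096  0.1905] yaw 0.0815 down [ 0.0005 -0.0001 -1.    ] F [ 0.5627 -1.0745 -0.3079] w 0.0851
[ 0.5175 -0.0098  0.05  ] -> [ 0.0002  0.1405 -0.0002]
```

View pics/side4.png

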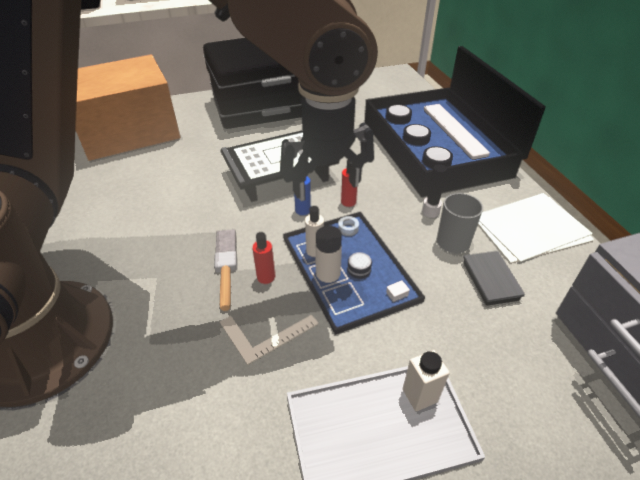

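The canister stands upright in the side tray (425,385), and the gripper is over the jar.

Request:
{"api": "play_rows", "payload": {"increments": [[1,0,0.03,0,0,0,0],[1,0,0.07,0,0,0,0],[1,0,0.105,0,0,0,0],[1,0,0.125,0,0,0,0],[1,0,0.136,0,0,0,0],[1,0,0.139,0,0,0,0],[1,0,0.139,0,0,0,0]]}}

```text
time: 10.25
eef_pos: [0.5178, -0.0105, 0.0515]
tool_rot: [-1.245, 1.15, -1.151]
ft_force: [0.5, -0.6, 0.5]
width: 0.0853
```

Request:
{"api": "play_rows", "payload": {"increments": [[0,0,0,0,0,0,0],[0,0,0,0,0,0,0],[0,0,0,0,0,0,0],[0,0,0,0,0,0,0],[0,0,0,0,0,0,0],[0,0,0,0,0,0,0],[0,0,0,0,0,0,0]]}}

```text
time: 10.95
eef_pos: [0.5179, -0.01, 0.0523]
tool_rot: [-1.245, 1.149, -1.151]
ft_force: [-1.6, 0.3, 7.1]
width: 0.0472
```

```bash
python3 go.py .4953,-.351,.05
```

```text
t 10.95 p [ 0.5179 -0.01    0.0523] yaw 0.0803 down [ 0.0015 -0.0002 -1.    ] F [-1.6462  0.2797  7.1009] w 0.0472
[ 0.4953 -0.351   0.05  ] -> [ 0.3381  0.0023 -0.0498]
```

Request:
{"api": "play_rows", "payload": {"increments": [[0,0,-0.015,0,0,0,0],[0,0,-0.045,0,0,0,0],[0,0,-0.085,0,0,0,0],[0,0.02,-0.12,-0.003,0,0,0],[0,0.06,-0.14,-0.009,0,0,0],[0,0.105,-0.14,-0.015,0,0,0],[0,0.15,-0.14,-0.022,0,0,0],[0,0.195,-0.14,-0.029,0,0,0],[0,0.24,-0.14,-0.036,0,0,0],[0,0.28,-0.14,-0.042,0,0,0]]}}

```text
time: 11.95
eef_pos: [0.4974, -0.2945, 0.1917]
tool_rot: [-1.246, 1.15, -1.151]
ft_force: [0.5, 0.4, -1.2]
width: 0.047
```

Request:
{"api": "play_rows", "payload": {"increments": [[0,0.035,0,-0.005,0,0,0],[0,0.053,0.01,-0.007,0,0,0],[0,0.058,0.035,-0.008,0,0,0],[0,0.058,0.07,-0.008,0,0,0],[0,0.058,0.1,-0.008,0,0,0],[0,0.058,0.12,-0.008,0,0,0],[0,0.058,0.132,-0.008,0,0,0],[0,0.058,0.137,-0.008,0,0,0],[0,0.058,0.139,-0.008,0,0,0],[0,0.058,0.139,-0.008,0,0,0]]}}

```text
time: 12.95
eef_pos: [0.495, -0.3509, 0.053]
tool_rot: [-1.246, 1.149, -1.151]
ft_force: [-0.9, -0.4, -0.8]
width: 0.047
```

```bash
python3 go.py
```

```text
t 12.95 p [ 0.495  -0.3509  0.053 ] yaw 0.0802 down [ 0.0009 -0.0007 -1.    ] F [-0.9162 -0.3574 -0.7525] w 0.047
```

Request:
{"api": "play_rows", "payload": {"increments": [[1,0,0,0,0,0,0],[1,0,0,0,0,0,0],[1,0,0,0,0,0,0],[1,0,0,0,0,0,0],[1,0,0,0,0,0,0],[1,0,0,0,0,0,0]]}}

```text
time: 13.55
eef_pos: [0.4947, -0.3509, 0.0523]
tool_rot: [-1.246, 1.15, -1.15]
ft_force: [0.3, -0.4, 0.1]
width: 0.0855
```

```bash
python3 go.py .513,.0562,.19
```

```text
t 13.55 p [ 0.4947 -0.3509  0.0523] yaw 0.0799 down [ 0.0001  0.0001 -1.    ] F [ 0.3435 -0.4083  0.0702] w 0.0855
[0.513  0.0562 0.19  ] -> [-0.4043 -0.1377  0.0508]
```

Request:
{"api": "play_rows", "payload": {"increments": [[1,0,-0.03,0,0,0,0],[1,0,-0.07,0,0,0,0],[1,0,-0.11,0,0,0,0],[1,-0.03,-0.138,0.004,0,0,0],[1,-0.075,-0.138,0.01,0,0,0],[1,-0.12,-0.138,0.015,0,0,0],[1,-0.165,-0.138,0.021,0,0,0],[1,-0.21,-0.138,0.027,0,0,0],[1,-0.255,-0.138,0.033,0,0,0],[1,-0.3,-0.138,0.038,0,0,0]]}}

```text
time: 14.55
eef_pos: [0.5084, -0.047, 0.1904]
tool_rot: [-1.246, 1.15, -1.15]
ft_force: [1.4, -0.1, -0.5]
width: 0.0851
```

Request:
{"api": "play_rows", "payload": {"increments": [[1,-0.04,0,0.005,0,0,0],[1,-0.075,0,0.009,0,0,0],[1,-0.095,0,0.012,0,0,0],[1,-0.104,0,0.013,0,0,0],[1,-0.104,0,0.013,0,0,0],[1,-0.104,0,0.013,0,0,0]]}}

```text
time: 15.15
eef_pos: [0.5133, 0.0552, 0.1902]
tool_rot: [-1.246, 1.15, -1.15]
ft_force: [0.3, -0.1, -0.1]
width: 0.0854
```

```bash
python3 go.py .513,.0562,.05; python3 - <<'E'
from h import *
p,d=snapshot("side"); cv2.imwrite(f"pics/side5.png",p[:,:,::-1])
np.set_printoptions(suppress=True,precision=4)
for o in boxes_of("bottle_center","side"): print(o)
p=np.array(observe()['eef_pos']); print(proj('side',[p,[.513,.0562,.117],[.513,.0562,.089],[.513,.0562,.005]]))
E
```

```text
t 15.15 p [0.5133 0.0552 0.1902] yaw 0.0798 down [-0. -0. -1.] F [ 0.2678 -0.083  -0.1279] w 0.0854
[0.513  0.0562 0.05  ] -> [-0.001   0.1402 -0.0002]
{'point': [0.5234, 0.1744, 0.0609], 'p': 0.82}
{'point': [0.4046, 0.0045, 0.0628], 'p': 0.76}
{'point': [0.6274, 0.1725, 0.0568], 'p': 0.67}
{'point': [0.5113, 0.0422, 0.0661], 'p': 0.59}
[[313.8065 175.6458]
 [314.0495 207.6171]
 [314.2662 218.9801]
 [314.8651 250.1701]]
```

View pics/side5.png

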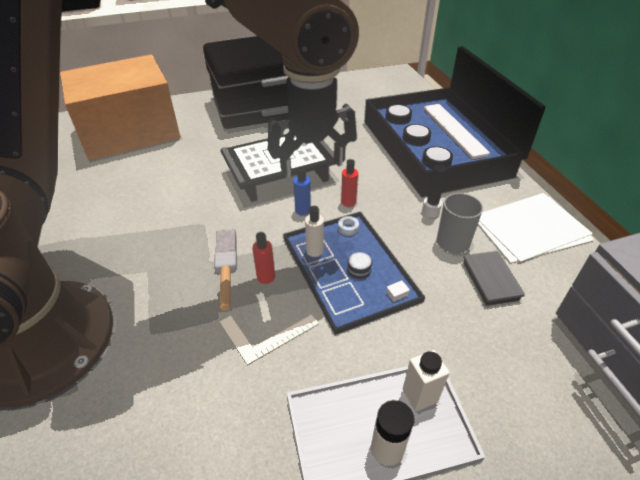

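The jar and canister stand in the side tray at (392,435) and (425,382), and the gripper is over the white bottle (314,232).

Request:
{"api": "play_rows", "payload": {"increments": [[1,0,0.03,0,0,0,0],[1,0.001,0.07,0,0,0,0],[1,0.001,0.105,0,0,0,0],[1,0.001,0.125,0,0,0,0],[1,0.001,0.136,0,0,0,0],[1,0.001,0.139,0,0,0,0],[1,0.001,0.139,0,0,0,0]]}}

```text
time: 15.95
eef_pos: [0.5136, 0.0546, 0.0516]
tool_rot: [-1.245, 1.15, -1.151]
ft_force: [0.3, -0.2, 0.2]
width: 0.0854
```

Request:
{"api": "play_rows", "payload": {"increments": [[0,0,0,0,0,0,0],[0,0,0,0,0,0,0],[0,0,0,0,0,0,0],[0,0,0,0,0,0,0],[0,0,0,0,0,0,0],[0,0,0,0,0,0,0],[0,0,0,0,0,0,0],[0,0,0,0,0,0,0]]}}

```text
time: 16.75
eef_pos: [0.5135, 0.055, 0.052]
tool_rot: [-1.245, 1.149, -1.15]
ft_force: [-1.7, -0.2, 7.7]
width: 0.0349
```

```bash
python3 go.py .430,-.279,.05; python3 - <<'E'
from h import *
p,d=snapshot("side"); cv2.imwrite(f"pics/side6.png",cv2.resize(p[150:330,230:430],None,fx=3.3,fy=3.3)[:,:,::-1])
E
```

```text
t 16.75 p [0.5135 0.055  0.052 ] yaw 0.0801 down [ 0.0009  0.     -1.    ] F [-1.6627 -0.1537  7.6955] w 0.0349
[ 0.43  -0.279  0.05 ] -> [ 0.3262  0.0019 -0.1099]
```

View pics/side6.png

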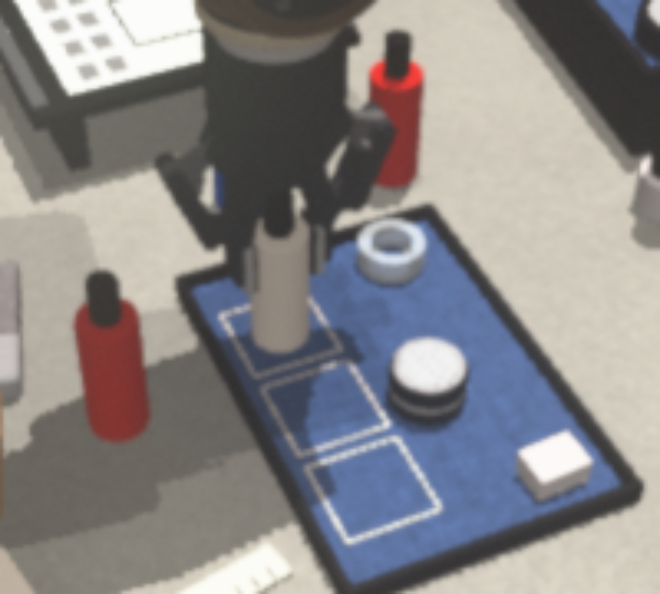

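Request:
{"api": "play_rows", "payload": {"increments": [[0,0,-0.015,0,0,0,0],[0,0,-0.045,0,0,0,0],[0,0,-0.085,0,0,0,0],[0,0.02,-0.12,-0.007,0,0,0],[0,0.06,-0.14,-0.02,0,0,0],[0,0.1,-0.14,-0.034,0,0,0],[0,0.14,-0.14,-0.047,0,0,0],[0,0.18,-0.14,-0.061,0,0,0],[0,0.22,-0.14,-0.074,0,0,0],[0,0.26,-0.14,-0.088,0,0,0]]}}

```text
time: 17.8
eef_pos: [0.4457, -0.2128, 0.1916]
tool_rot: [-1.246, 1.15, -1.15]
ft_force: [1.6, -0.8, -1.2]
width: 0.0346
```

Request:
{"api": "play_rows", "payload": {"increments": [[0,0.035,0,-0.012,0,0,0],[0,0.058,0,-0.019,0,0,0],[0,0.066,0.03,-0.022,0,0,0],[0,0.066,0.065,-0.022,0,0,0],[0,0.066,0.095,-0.022,0,0,0],[0,0.066,0.118,-0.022,0,0,0],[0,0.066,0.131,-0.022,0,0,0],[0,0.066,0.137,-0.022,0,0,0],[0,0.066,0.139,-0.022,0,0,0],[0,0.066,0.139,-0.022,0,0,0]]}}

```text
time: 18.8
eef_pos: [0.4299, -0.2789, 0.0527]
tool_rot: [-1.246, 1.149, -1.15]
ft_force: [-0.1, -0.6, -0.5]
width: 0.035
```

```bash
python3 go.py
```

```text
t 18.8 p [ 0.4299 -0.2789  0.0527] yaw 0.0801 down [ 0.0005 -0.0003 -1.    ] F [-0.0985 -0.6073 -0.4784] w 0.035
```

Request:
{"api": "play_rows", "payload": {"increments": [[1,0,0,0,0,0,0],[1,0,0,0,0,0,0],[1,0,0,0,0,0,0],[1,0,0,0,0,0,0],[1,0,0,0,0,0,0],[1,0,0,0,0,0,0]]}}

```text
time: 19.4
eef_pos: [0.4297, -0.2788, 0.0523]
tool_rot: [-1.246, 1.15, -1.15]
ft_force: [0.3, 0.5, -0.6]
width: 0.0854
```

```bash
python3 go.py .578,-.0205,.19; python3 - <<'E'
from h import *
np.set_printoptions(suppress=True,precision=4)
p,d=snapshot("top"); cv2.imwrite("pics/top7.png",p[:,:,::-1])
for n in("top","side"):
    if n=="side": snapshot("side")
    for t in("magnifier_center","card_square"):
        for o in boxes_of(t,n): print(n,t,o)
E
```

```text
t 19.4 p [ 0.4297 -0.2788  0.0523] yaw 0.08 down [ 0.0001  0.0001 -1.    ] F [ 0.2849  0.5436 -0.6185] w 0.0854
[ 0.578  -0.0205  0.19  ] -> [-0.2456 -0.1377  0.1685]
top magnifier_center {'point': [0.5737, -0.0216, 0.0322], 'p': 0.96}
top card_square {'point': [0.5061, 0.3253, 0.0596], 'p': 0.71}
side card_square {'point': [0.6144, 0.387, 0.063], 'p': 0.57}
```

View pics/top7.png

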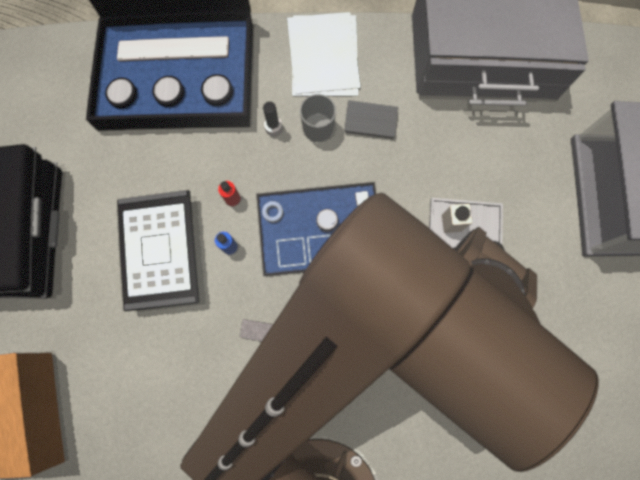

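```bash
python3 - <<'E'
from meas import *
S=pickle.load(open('S.pkl','rb'))
p,d=S['top']; m=np.zeros(d.shape,bool); m[247:254,152:160]=1
print(cloud('top',d,m).mean(0), 'centre px',[156,250])
p,d=S['side']
c=p[120:200,215:345]; cv2.imwrite('pics/c_sq.png',cv2.resize(c,None,fx=6,fy=6,interpolation=cv2.INTER_CUBIC)[:,:,::-1])
print(proj('side',rect([.512,.3356,.1157],.03,.03,.06)), (proj('side',rect([.512,.3356,.1157],.03,.03,.06))-[215,120]+.5)*6)
m=np.zeros(d.shape,bool); m[152:158,276:284]=1; print(cloud('side',d,m).mean(0))
E
```

```text
[0.509  0.3354 0.0608] centre px [156, 250]
[[286.537  144.2225]
 [295.8321 156.9467]
 [271.5362 163.0802]
 [262.9818 149.923 ]] [[432.2222 148.335 ]
 [487.9929 224.6804]
 [342.2173 261.481 ]
 [290.8909 182.5382]]
[0.5114 0.3303 0.0604]
```

View pics/c_sq.png

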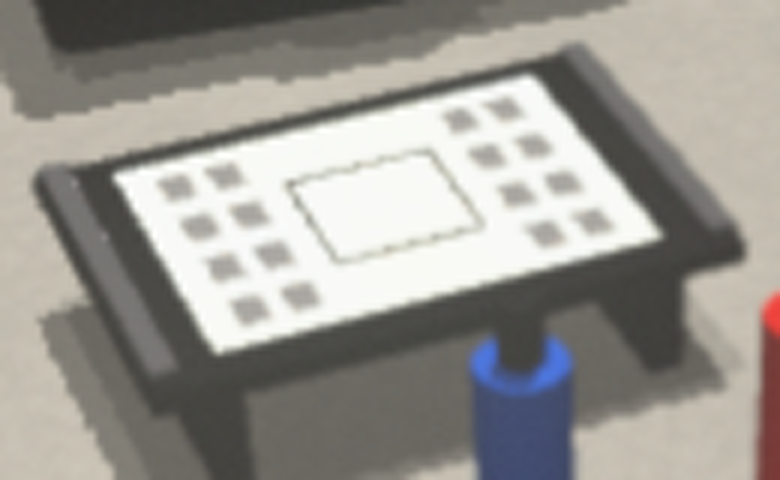

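Request:
{"api": "play_rows", "payload": {"increments": [[1,0,-0.03,0,0,0,0],[1,0,-0.07,0,0,0,0],[1,0,-0.11,0,0,0,0],[1,-0.03,-0.138,0.02,0,0,0],[1,-0.07,-0.138,0.048,0,0,0],[1,-0.11,-0.138,0.075,0,0,0],[1,-0.15,-0.138,0.103,0,0,0],[1,-0.19,-0.138,0.13,0,0,0],[1,-0.225,-0.138,0.154,0,0,0],[1,-0.246,-0.138,0.1685,0,0,0]]}}

```text
time: 20.7
eef_pos: [0.5789, -0.0174, 0.1902]
tool_rot: [-1.246, 1.149, -1.149]
ft_force: [-0.2, 0.4, 0.0]
width: 0.0853
```

Request:
{"api": "play_rows", "payload": {"increments": [[1,0,0.02,0,0,0,0],[1,0,0.05,0,0,0,0],[1,0,0.085,0,0,0,0],[1,0,0.115,0,0,0,0],[1,0,0.13,0,0,0,0],[1,0,0.13,0,0,0,0]]}}

```text
time: 21.3
eef_pos: [0.5769, -0.02, 0.0582]
tool_rot: [-1.248, 1.153, -1.148]
ft_force: [0.2, 0.3, 1.2]
width: 0.0854
```

```bash
python3 go.py .578,-.0205,.007; python3 - <<'E'
from h import *
p,d=snapshot("side"); cv2.imwrite(f"pics/side8.png",cv2.resize(p[150:330,230:430],None,fx=3.3,fy=3.3)[:,:,::-1])
print((proj('side',[[.578,-.0205,.033],[.578,-.0205,.005]])-[230,150])*3.3)
E
```

```text
t 21.3 p [ 0.5769 -0.02    0.0582] yaw 0.08 down [-0.0039  0.0007 -1.    ] F [0.2053 0.2658 1.153 ] w 0.0854
[ 0.578  -0.0205  0.007 ] -> [0.0006 0.0512 0.0012]
[[427.0645079  362.14875684]
 [424.42479026 394.89418809]]
```

View pics/side8.png

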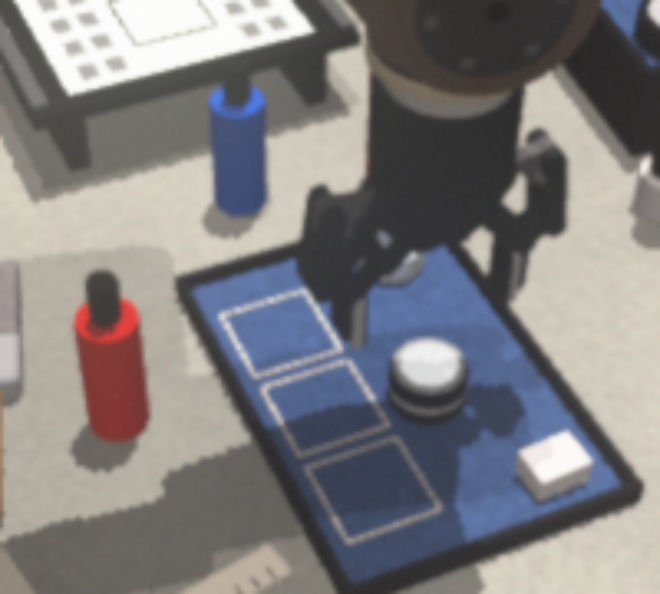

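The magnifier top sits at crop (429,362), right where I predicted it. I lower and close on it.

Request:
{"api": "play_rows", "payload": {"increments": [[1,0,0.02,0,0,0,0],[1,0,0.038,0,0,0,0],[1,0,0.047,0,0,0,0],[1,0,0.05,0,0,0,0],[1,0,0.05,0,0,0,0],[0,0,0.05,0,0,0,0],[0,0,0.05,0,0,0,0],[0,0,0.05,0,0,0,0]], "newtons": 30}}

```text
time: 22.15
eef_pos: [0.5783, -0.0202, 0.011]
tool_rot: [-1.245, 1.149, -1.151]
ft_force: [-4.8, -0.2, 21.1]
width: 0.0454
```

Request:
{"api": "play_rows", "payload": {"increments": [[0,0,0,0,0,0,0],[0,0,0,0,0,0,0],[0,0,0,0,0,0,0],[0,0,0,0,0,0,0]]}}

```text
time: 22.55
eef_pos: [0.5783, -0.0202, 0.0111]
tool_rot: [-1.245, 1.149, -1.151]
ft_force: [-1.6, 0.4, 6.9]
width: 0.0442
```

```bash
python3 go.py .5115,.335,.2; python3 - <<'E'
from h import *
p,d=snapshot("side"); cv2.imwrite(f"pics/side9.png",cv2.resize(p[150:330,230:430],None,fx=3.3,fy=3.3)[:,:,::-1])
E
```

```text
t 22.55 p [ 0.5783 -0.0202  0.0111] yaw 0.08 down [ 0.001  -0.0001 -1.    ] F [-1.6246  0.3688  6.8899] w 0.0442
[0.5115 0.335  0.2   ] -> [-0.3593 -0.1889 -0.038 ]
```

View pics/side9.png

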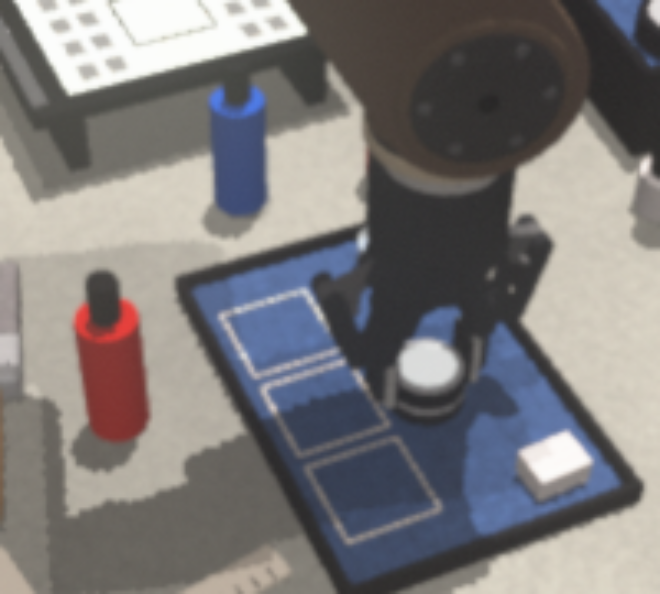

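Request:
{"api": "play_rows", "payload": {"increments": [[0,0,-0.012,0,0,0,0],[0,0,-0.035,0,0,0,0],[0,0,-0.075,0,0,0,0],[0,0,-0.115,0,0,0,0],[0,0,-0.155,0,0,0,0],[0,-0.03,-0.18,-0.003,0,0,0],[0,-0.065,-0.19,-0.007,0,0,0],[0,-0.105,-0.19,-0.011,0,0,0],[0,-0.145,-0.19,-0.015,0,0,0],[0,-0.185,-0.19,-0.02,0,0,0]]}}

```text
time: 23.6
eef_pos: [0.5427, 0.1641, 0.2014]
tool_rot: [-1.245, 1.15, -1.151]
ft_force: [0.1, 0.5, 0.3]
width: 0.0448
```

Request:
{"api": "play_rows", "payload": {"increments": [[0,-0.04,0,-0.004,0,0,0],[0,-0.08,0,-0.008,0,0,0],[0,-0.12,0,-0.013,0,0,0],[0,-0.15,0,-0.016,0,0,0],[0,-0.168,0,-0.018,0,0,0],[0,-0.174,0,-0.018,0,0,0],[0,-0.174,0,-0.018,0,0,0],[0,-0.174,0,-0.018,0,0,0]]}}

```text
time: 24.4
eef_pos: [0.5117, 0.3336, 0.2004]
tool_rot: [-1.246, 1.151, -1.151]
ft_force: [0.6, 0.5, -1.6]
width: 0.0447
```

```bash
python3 go.py .5115,.335,.067; python3 - <<'E'
from h import *
p,d=snapshot("side"); cv2.imwrite(f"pics/side10.png",cv2.resize(p[60:240,180:380],None,fx=3.3,fy=3.3)[:,:,::-1])
E
```

```text
t 24.4 p [0.5117 0.3336 0.2004] yaw 0.0791 down [-0.0001 -0.0002 -1.    ] F [ 0.5638  0.4697 -1.6291] w 0.0447
[0.5115 0.335  0.067 ] -> [-0.0015  0.1334 -0.0001]
```

View pics/side10.png

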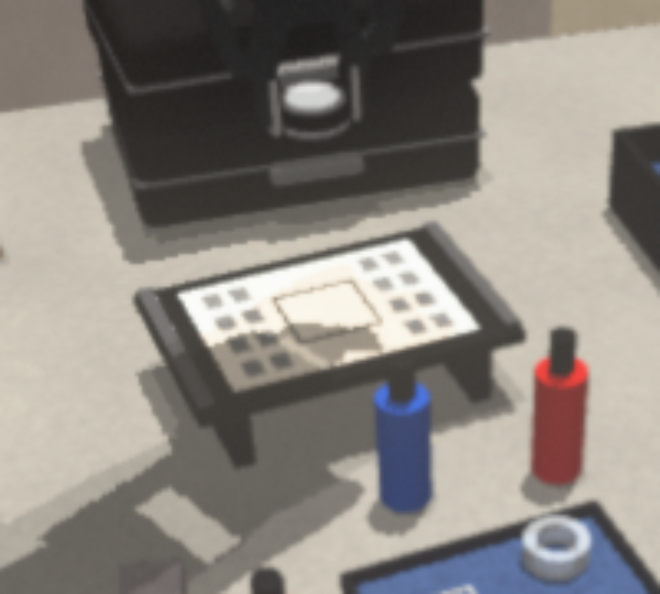

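```bash
python3 - <<'E'
from h import *
for z in(.217,.222,.227): print(z,(proj('side',[.5117,.3336,z])-[180,60])*3.3)
E
```

```text
0.217 [[311.60339416 102.89809689]]
0.222 [[311.03664825  95.57255601]]
0.227 [[310.46636483  88.19678279]]
```

Request:
{"api": "play_rows", "payload": {"increments": [[0,0,0.02,0,0,0,0],[0,-0.001,0.05,0,0,0,0],[0,-0.001,0.08,0,0,0,0],[0,-0.001,0.1,0,0,0,0],[0,-0.001,0.115,0,0,0,0],[0,-0.001,0.123,0,0,0,0],[0,-0.001,0.128,0,0,0,0],[0,-0.001,0.13,0,0,0,0],[0,-0.001,0.131,0,0,0,0],[0,-0.001,0.131,0,0,0,0]]}}

```text
time: 25.45
eef_pos: [0.5116, 0.3357, 0.0698]
tool_rot: [-1.245, 1.15, -1.15]
ft_force: [-0.1, 0.9, -0.9]
width: 0.0445
```

```bash
python3 go.py .5115,.335,.066; python3 - <<'E'
from h import *
p,d=snapshot("side"); cv2.imwrite(f"pics/side11.png",cv2.resize(p[100:220,200:350],None,fx=4.4,fy=4.4,interpolation=cv2.INTER_CUBIC)[:,:,::-1])
E
```

```text
t 25.45 p [0.5116 0.3357 0.0698] yaw 0.08 down [ 0.0008  0.0004 -1.    ] F [-0.1285  0.8865 -0.9206] w 0.0445
[0.5115 0.335  0.066 ] -> [ 0.0007  0.0038 -0.0001]
```

View pics/side11.png

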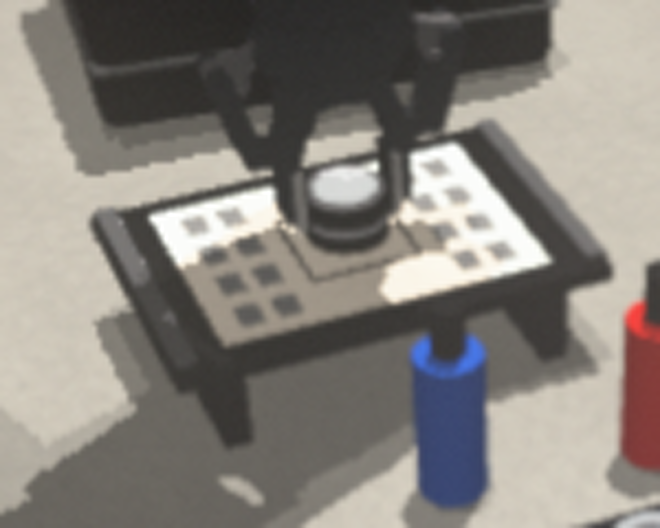

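Held centred over the square. I lower until it touches.

Request:
{"api": "play_rows", "payload": {"increments": [[0,0.0005,0.0015,0,0,0,0],[0,0.0005,0.003,0,0,0,0],[0,0.0005,0.004,0,0,0,0],[0,0.0005,0.004,0,0,0,0]]}}

```text
time: 25.9
eef_pos: [0.5114, 0.3352, 0.0662]
tool_rot: [-1.245, 1.15, -1.15]
ft_force: [-2.5, -1.3, 8.7]
width: 0.045
```

```bash
python3 go.py .5115,.335,.066
```

```text
t 25.9 p [0.5114 0.3352 0.0662] yaw 0.0801 down [ 0.0006  0.0003 -1.    ] F [-2.4835 -1.3122  8.6708] w 0.045
[0.5115 0.335  0.066 ] -> [0.0002 0.0002 0.    ]
```

Contact at about 9 N. Release, then retreat.

Request:
{"api": "play_rows", "payload": {"increments": [[0.75,0,0,0,0,0,0],[0.75,0,0,0,0,0,0],[0.75,0,0,0,0,0,0],[0.75,0,0,0,0,0,0],[0.75,0,-0.015,0,0,0,0],[0.75,0,-0.04,0,0,0,0],[0.75,0,-0.08,0,0,0,0],[1,0,-0.12,0,0,0,0],[1,0.03,-0.138,-0.003,0,0,0],[1,0.07,-0.138,-0.009,0,0,0]], "newtons": 40}}

```text
time: 26.9
eef_pos: [0.5089, 0.2653, 0.2073]
tool_rot: [-1.241, 1.145, -1.15]
ft_force: [1.0, -0.4, -0.7]
width: 0.0853
```

```bash
python3 go.py .4298,-.2788,.19; python3 - <<'E'
from h import *
p,d=snapshot("side"); cv2.imwrite(f"pics/side12.png",cv2.resize(p[100:220,200:350],None,fx=4.4,fy=4.4,interpolation=cv2.INTER_CUBIC)[:,:,::-1])
E
```

```text
t 26.9 p [0.5089 0.2653 0.2073] yaw 0.0823 down [ 0.006   0.0024 -1.    ] F [ 1.0392 -0.367  -0.6976] w 0.0853
[ 0.4298 -0.2788  0.19  ] -> [ 0.5358  0.0155 -0.1236]
```

View pics/side12.png

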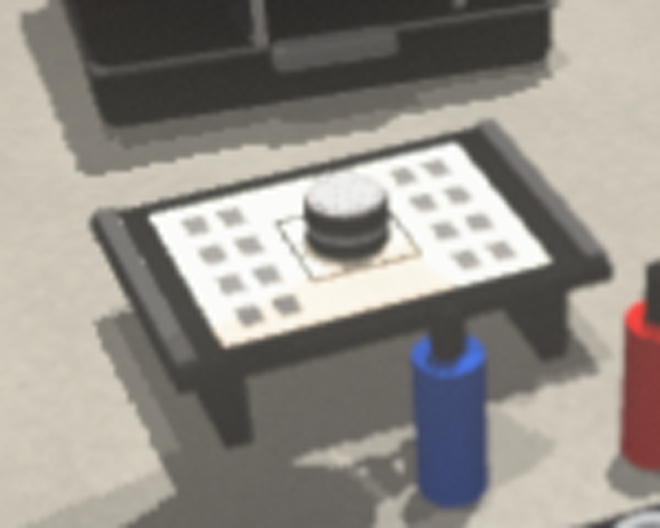

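The magnifier lies flat in the middle of the square (crop 346,215). Next I fetch the bottle back.

Request:
{"api": "play_rows", "payload": {"increments": [[1,0.045,0,-0.01,0,0,0],[1,0.09,0,-0.021,0,0,0],[1,0.135,0,-0.031,0,0,0],[1,0.18,0,-0.042,0,0,0],[1,0.225,0,-0.052,0,0,0],[1,0.27,0,-0.063,0,0,0],[1,0.315,0,-0.073,0,0,0],[1,0.36,0,-0.083,0,0,0],[1,0.405,0,-0.094,0,0,0],[1,0.45,0,-0.104,0,0,0]]}}

```text
time: 27.95
eef_pos: [0.4397, -0.1941, 0.2043]
tool_rot: [-1.246, 1.149, -1.151]
ft_force: [-0.0, -0.6, -0.1]
width: 0.0858
```

Request:
{"api": "play_rows", "payload": {"increments": [[1,0.04,0,-0.009,0,0,0],[1,0.065,0,-0.015,0,0,0],[1,0.08,0,-0.019,0,0,0],[1,0.08,0,-0.019,0,0,0],[1,0.08,0,-0.019,0,0,0],[1,0.08,0,-0.019,0,0,0]]}}

```text
time: 28.55
eef_pos: [0.4279, -0.2723, 0.2035]
tool_rot: [-1.246, 1.149, -1.149]
ft_force: [-0.1, -0.4, 1.3]
width: 0.0852
```

```bash
python3 go.py .4298,-.2788,.0525; python3 - <<'E'
from h import *
p,d=snapshot("side"); cv2.imwrite(f"pics/side13.png",p[:,:,::-1])
p,d=snapshot("top"); cv2.imwrite(f"pics/top13.png",cv2.resize(p[180:320,110:210],None,fx=4.2,fy=4.2,interpolation=cv2.INTER_CUBIC)[:,:,::-1])
np.save('top13.npy',p)
E
```

```text
t 28.55 p [ 0.4279 -0.2723  0.2035] yaw 0.0812 down [-0.      0.0003 -1.    ] F [-0.0866 -0.4234  1.2515] w 0.0852
[ 0.4298 -0.2788  0.0525] -> [0.0067 0.151  0.0013]
```

View pics/side13.png

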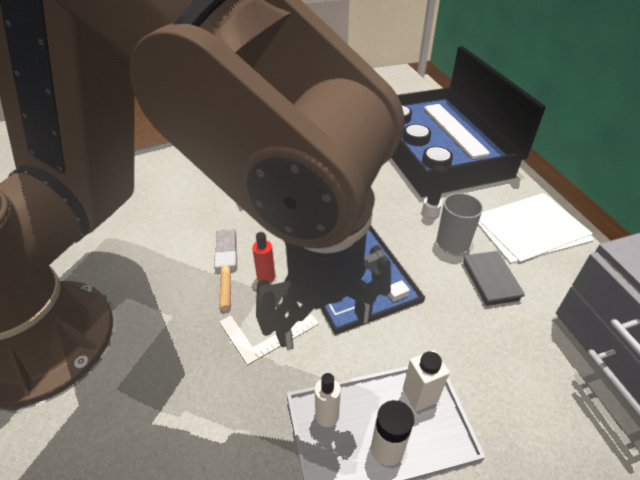

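View pics/top13.png

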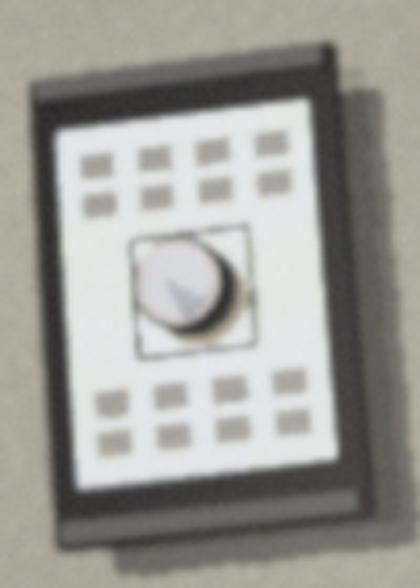

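```bash
python3 - <<'E'
from h import *
o=np.array([110,180])
q=lambda X:(proj('top',X)-o+.5)*4.2
print(q([[.5115,.335,.088],[.5115,.335,.06]]))
a=np.linspace(0,6.28,60)
p=np.load('top13.npy'); im=cv2.resize(p[180:320,110:210],None,fx=4.2,fy=4.2,interpolation=cv2.INTER_CUBIC)[:,:,::-1].copy()
for z,c in((.088,(0,0,255)),(.06,(0,255,0))):
    pts=q(np.c_[.5115+.023*np.cos(a),.335+.023*np.sin(a),np.full(60,z)]); cv2.polylines(im,[np.int32(pts)],1,c,1)
cv2.imwrite('pics/ov13.png',im)
E
```

```text
[[178.34227751 281.87235462]
 [194.75941389 291.39821581]]
```

View pics/ov13.png

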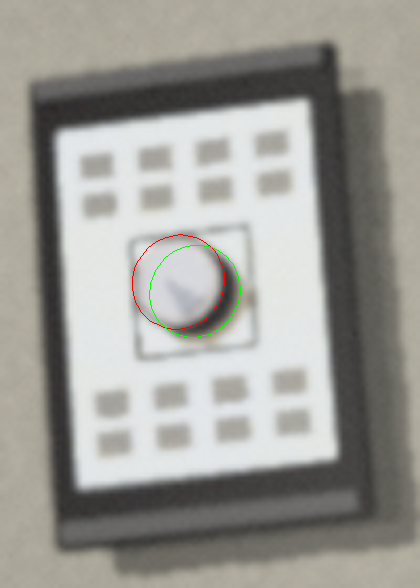

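The overlay agrees to about 1 mm, so the magnifier is well centred. All three containers stand upright in the side tray. I go down on the bottle.

Request:
{"api": "play_rows", "payload": {"increments": [[1,0.006,0.02,0.0015,0,0,0],[1,0.006,0.05,0.0015,0,0,0],[1,0.006,0.06,0.0015,0,0,0],[1,0.006,0.06,0.0015,0,0,0]]}}

```text
time: 29.05
eef_pos: [0.4295, -0.2785, 0.1424]
tool_rot: [-1.246, 1.152, -1.147]
ft_force: [1.1, -0.7, 1.1]
width: 0.0852
```

```bash
python3 go.py .4298,-.2788,.0525
```

```text
t 29.05 p [ 0.4295 -0.2785  0.1424] yaw 0.0807 down [-0.002   0.0019 -1.    ] F [ 1.1026 -0.7002  1.1411] w 0.0852
[ 0.4298 -0.2788  0.0525] -> [0.0005 0.0899 0.0004]
```

Request:
{"api": "play_rows", "payload": {"increments": [[1,0,0.03,0,0,0,0],[1,0,0.06,0,0,0,0],[1,0,0.08,0,0,0,0],[1,0,0.089,0,0,0,0],[1,0,0.09,0,0,0,0],[1,0,0.09,0,0,0,0]]}}

```text
time: 29.65
eef_pos: [0.4302, -0.2796, 0.0543]
tool_rot: [-1.246, 1.149, -1.151]
ft_force: [0.1, 0.6, 0.9]
width: 0.0853
```

```bash
python3 go.py .4298,-.2788,.0525
```

```text
t 29.65 p [ 0.4302 -0.2796  0.0543] yaw 0.0801 down [ 0.001  -0.0007 -1.    ] F [0.0775 0.5744 0.8599] w 0.0853
[ 0.4298 -0.2788  0.0525] -> [-0.0008  0.0018 -0.0004]
```

Request:
{"api": "play_rows", "payload": {"increments": [[0,0,0,0,0,0,0],[0,0,0,0,0,0,0],[0,0,0,0,0,0,0],[0,0,0,0,0,0,0],[0,0,0,0,0,0,0],[0,0,0,0,0,0,0],[0,0,0,0,0,0,0],[0,0,0,0,0,0,0]], "newtons": 40}}

```text
time: 30.45
eef_pos: [0.4299, -0.2794, 0.0539]
tool_rot: [-1.246, 1.149, -1.151]
ft_force: [-0.4, 0.7, 6.9]
width: 0.035
```

```bash
python3 go.py .5135,.0547,.052
```

```text
t 30.45 p [ 0.4299 -0.2794  0.0539] yaw 0.0799 down [ 0.0007 -0.0004 -1.    ] F [-0.3927  0.7311  6.8875] w 0.035
[0.5135 0.0547 0.052 ] -> [-0.3264  0.0018  0.11  ]
```

Request:
{"api": "play_rows", "payload": {"increments": [[0,0,-0.015,0,0,0,0],[0,0,-0.045,0,0,0,0],[0,0,-0.085,0,0,0,0],[0,-0.02,-0.12,0.007,0,0,0],[0,-0.06,-0.14,0.02,0,0,0],[0,-0.1,-0.14,0.034,0,0,0],[0,-0.14,-0.14,0.047,0,0,0],[0,-0.18,-0.14,0.061,0,0,0],[0,-0.22,-0.14,0.074,0,0,0],[0,-0.26,-0.14,0.088,0,0,0]]}}

```text
time: 31.45
eef_pos: [0.4967, -0.0114, 0.1935]
tool_rot: [-1.246, 1.15, -1.15]
ft_force: [0.1, 0.0, -0.5]
width: 0.035
```

Request:
{"api": "play_rows", "payload": {"increments": [[0,-0.035,0,0.012,0,0,0],[0,-0.058,0,0.019,0,0,0],[0,-0.066,0.01,0.022,0,0,0],[0,-0.066,0.035,0.022,0,0,0],[0,-0.066,0.065,0.022,0,0,0],[0,-0.066,0.09,0.022,0,0,0],[0,-0.066,0.105,0.022,0,0,0],[0,-0.066,0.11,0.022,0,0,0],[0,-0.066,0.11,0.022,0,0,0]]}}

```text
time: 32.35
eef_pos: [0.513, 0.0539, 0.0827]
tool_rot: [-1.247, 1.152, -1.15]
ft_force: [-0.4, -0.1, -0.7]
width: 0.0349
```

```bash
python3 go.py .5135,.0542,.0535
```

```text
t 32.35 p [0.513  0.0539 0.0827] yaw 0.0795 down [-0.0015  0.0001 -1.    ] F [-0.3605 -0.0532 -0.6705] w 0.0349
[0.5135 0.0542 0.0535] -> [-0.0002  0.0292  0.0006]
```

Request:
{"api": "play_rows", "payload": {"increments": [[0,0,0.012,0.0005,0,0,0],[0,0,0.022,0.0005,0,0,0],[0,0,0.027,0.0005,0,0,0],[0,0,0.029,0.0005,0,0,0],[0,0,0.0295,0.0005,0,0,0],[0,0,0.0295,0.0005,0,0,0]]}}

```text
time: 32.95
eef_pos: [0.5139, 0.0545, 0.054]
tool_rot: [-1.246, 1.15, -1.15]
ft_force: [0.2, 0.4, -0.5]
width: 0.0349
```

```bash
python3 go.py .5135,.0542,.0535
```

```text
t 32.95 p [0.5139 0.0545 0.054 ] yaw 0.08 down [ 0.0003  0.0001 -1.    ] F [ 0.2189  0.3822 -0.5046] w 0.0349
[0.5135 0.0542 0.0535] -> [ 0.0003  0.0005 -0.0004]
```

Request:
{"api": "play_rows", "payload": {"increments": [[1,0,0,0,0,0,0],[1,0,0,0,0,0,0],[1,0,0,0,0,0,0],[1,0,0,0,0,0,0],[1,0,0,0,0,0,0],[1,0,0,0,0,0,0]]}}

```text
time: 33.55
eef_pos: [0.5139, 0.0545, 0.0538]
tool_rot: [-1.246, 1.15, -1.15]
ft_force: [-0.2, -0.5, 0.1]
width: 0.0855
```

```bash
python3 go.py .4949,-.3509,.19
```

```text
t 33.55 p [0.5139 0.0545 0.0538] yaw 0.0801 down [ 0.0001  0.0001 -1.    ] F [-0.2217 -0.54    0.1212] w 0.0855
[ 0.4949 -0.3509  0.19  ] -> [ 0.4026 -0.1362 -0.0513]
```

Next, the jar at tray TCP (0.4949, −0.3509).

Request:
{"api": "play_rows", "payload": {"increments": [[1,0,-0.03,0,0,0,0],[1,0,-0.07,0,0,0,0],[1,0,-0.11,0,0,0,0],[1,0.03,-0.137,-0.004,0,0,0],[1,0.075,-0.137,-0.01,0,0,0],[1,0.12,-0.137,-0.015,0,0,0],[1,0.165,-0.137,-0.021,0,0,0],[1,0.21,-0.137,-0.027,0,0,0],[1,0.255,-0.137,-0.033,0,0,0],[1,0.3,-0.137,-0.038,0,0,0]]}}

```text
time: 34.55
eef_pos: [0.4994, -0.2495, 0.1909]
tool_rot: [-1.246, 1.15, -1.15]
ft_force: [0.5, 1.0, -0.2]
width: 0.0852
```

Request:
{"api": "play_rows", "payload": {"increments": [[1,0.04,0,-0.005,0,0,0],[1,0.075,0,-0.009,0,0,0],[1,0.095,0,-0.012,0,0,0],[1,0.1025,0,-0.013,0,0,0],[1,0.1025,0,-0.013,0,0,0],[1,0.1025,0,-0.013,0,0,0]]}}

```text
time: 35.15
eef_pos: [0.4953, -0.3495, 0.1908]
tool_rot: [-1.246, 1.15, -1.149]
ft_force: [-0.0, 1.2, -0.0]
width: 0.0854
```

```bash
python3 go.py .4949,-.3509,.053;  python3 - <<'E'
from h import *
p,d=snapshot("side"); cv2.imwrite(f"pics/side14.png",p[:,:,::-1])
E
```

```text
t 35.15 p [ 0.4953 -0.3495  0.1908] yaw 0.0808 down [-0.0003  0.0006 -1.    ] F [-0.0164  1.199  -0.0153] w 0.0854
[ 0.4949 -0.3509  0.053 ] -> [ 0.0015  0.1378 -0.0005]
```

View pics/side14.png

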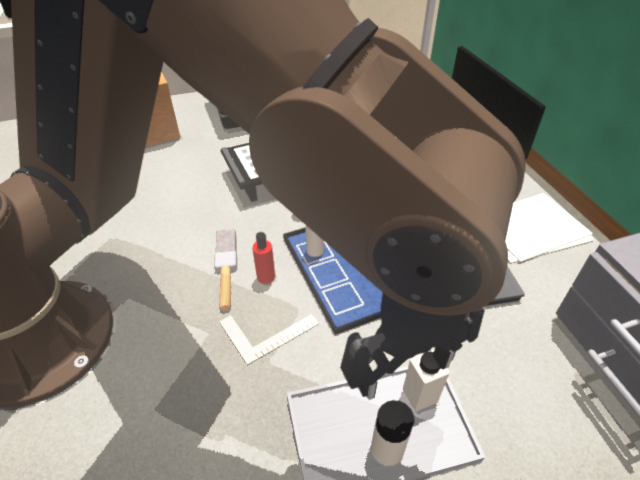

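Request:
{"api": "play_rows", "payload": {"increments": [[1,0.0005,0.03,0,0,0,0],[1,0.0005,0.07,0,0,0,0],[1,0.0005,0.105,0,0,0,0],[1,0.0005,0.125,0,0,0,0],[1,0.0005,0.135,0,0,0,0],[1,0.0005,0.1375,0,0,0,0],[1,0.0005,0.1375,0,0,0,0]]}}

```text
time: 35.9
eef_pos: [0.4956, -0.3511, 0.0539]
tool_rot: [-1.246, 1.149, -1.15]
ft_force: [-1.0, -0.2, 0.3]
width: 0.0853
```

Request:
{"api": "play_rows", "payload": {"increments": [[0,0,0,0,0,0,0],[0,0,0,0,0,0,0],[0,0,0,0,0,0,0],[0,0,0,0,0,0,0],[0,0,0,0,0,0,0],[0,0,0,0,0,0,0],[0,0,0,0,0,0,0]]}}

```text
time: 36.6
eef_pos: [0.4955, -0.3516, 0.0544]
tool_rot: [-1.246, 1.149, -1.151]
ft_force: [-0.4, 2.0, 6.9]
width: 0.0468
```

```bash
python3 go.py .5178,-.010,.053
```

```text
t 36.6 p [ 0.4955 -0.3516  0.0544] yaw 0.0798 down [ 0.0012 -0.0009 -1.    ] F [-0.392   1.9798  6.8731] w 0.0468
[ 0.5178 -0.01    0.053 ] -> [-0.3387  0.0011  0.0495]
```

Request:
{"api": "play_rows", "payload": {"increments": [[0,0,-0.015,0,0,0,0],[0,0,-0.045,0,0,0,0],[0,0,-0.085,0,0,0,0],[0,-0.02,-0.12,0.003,0,0,0],[0,-0.06,-0.14,0.009,0,0,0],[0,-0.105,-0.14,0.015,0,0,0],[0,-0.15,-0.14,0.022,0,0,0],[0,-0.195,-0.14,0.029,0,0,0],[0,-0.24,-0.14,0.036,0,0,0],[0,-0.28,-0.14,0.041,0,0,0]]}}

```text
time: 37.6
eef_pos: [0.5135, -0.067, 0.1945]
tool_rot: [-1.245, 1.149, -1.151]
ft_force: [0.5, 0.6, -1.6]
width: 0.0471
```

Request:
{"api": "play_rows", "payload": {"increments": [[0,-0.035,0,0.005,0,0,0],[0,-0.053,0,0.008,0,0,0],[0,-0.058,0.005,0.0085,0,0,0],[0,-0.058,0.03,0.0085,0,0,0],[0,-0.058,0.065,0.0085,0,0,0],[0,-0.058,0.09,0.0085,0,0,0],[0,-0.058,0.105,0.0085,0,0,0],[0,-0.058,0.11,0.0085,0,0,0],[0,-0.058,0.11,0.0085,0,0,0]]}}

```text
time: 38.5
eef_pos: [0.5175, -0.011, 0.0832]
tool_rot: [-1.246, 1.151, -1.15]
ft_force: [-0.5, -0.1, -1.3]
width: 0.0467
```

```bash
python3 go.py .5178,-.0107,.054
```

```text
t 38.5 p [ 0.5175 -0.011   0.0832] yaw 0.0794 down [-0.0007  0.0001 -1.    ] F [-0.5419 -0.1284 -1.3343] w 0.0467
[ 0.5178 -0.0107  0.054 ] -> [-0.0003  0.0292  0.0004]
```

Request:
{"api": "play_rows", "payload": {"increments": [[0,0,0.012,0,0,0,0],[0,0,0.022,0,0,0,0],[0,0,0.027,0,0,0,0],[0,0,0.029,0,0,0,0],[0,0,0.0292,0,0,0,0],[0,0,0.0292,0,0,0,0]]}}

```text
time: 39.1
eef_pos: [0.5173, -0.0104, 0.0544]
tool_rot: [-1.246, 1.15, -1.15]
ft_force: [-3.2, -0.3, 5.0]
width: 0.0467
```

```bash
python3 go.py .5178,-.0107,.0535
```

```text
t 39.1 p [ 0.5173 -0.0104  0.0544] yaw 0.0802 down [-0.0004  0.0001 -1.    ] F [-3.2245 -0.3352  5.0015] w 0.0467
[ 0.5178 -0.0107  0.0535] -> [0.0004 0.0009 0.0005]
```

Request:
{"api": "play_rows", "payload": {"increments": [[1,0,0,0,0,0,0],[1,0,0,0,0,0,0],[1,0,0,0,0,0,0],[1,0,0,0,0,0,0],[1,0,0,0,0,0,0],[1,0,0,0,0,0,0]]}}

```text
time: 39.7
eef_pos: [0.5176, -0.0104, 0.0541]
tool_rot: [-1.246, 1.15, -1.15]
ft_force: [-0.3, -0.8, 0.1]
width: 0.0858
```

```bash
python3 go.py .5753,-.2912,.19
```

```text
t 39.7 p [ 0.5176 -0.0104  0.0541] yaw 0.08 down [ 0.0001  0.0001 -1.    ] F [-0.2622 -0.8168  0.0614] w 0.0858
[ 0.5753 -0.2912  0.19  ] -> [ 0.2845 -0.136   0.0351]
```

Request:
{"api": "play_rows", "payload": {"increments": [[1,0,-0.03,0,0,0,0],[1,0,-0.07,0,0,0,0],[1,0,-0.11,0,0,0,0],[1,0.03,-0.136,0.004,0,0,0],[1,0.075,-0.136,0.009,0,0,0],[1,0.12,-0.136,0.015,0,0,0],[1,0.165,-0.136,0.02,0,0,0],[1,0.21,-0.136,0.026,0,0,0],[1,0.255,-0.136,0.031,0,0,0],[1,0.2845,-0.136,0.035,0,0,0]]}}

```text
time: 40.7
eef_pos: [0.5751, -0.2942, 0.1898]
tool_rot: [-1.245, 1.151, -1.151]
ft_force: [0.3, 0.9, 0.9]
width: 0.0855
```

Request:
{"api": "play_rows", "payload": {"increments": [[1,0,0,0,0,0,0],[1,0,0,0,0,0,0],[1,0,0,0,0,0,0]]}}

```text
time: 41.0
eef_pos: [0.5749, -0.2902, 0.19]
tool_rot: [-1.246, 1.15, -1.149]
ft_force: [0.3, 0.3, 0.7]
width: 0.0853
```

```bash
python3 go.py .5753,-.2912,.0535;  python3 - <<'E'
from h import *
p,d=snapshot("side"); cv2.imwrite(f"pics/side15.png",p[:,:,::-1])
E
```

```text
t 41.0 p [ 0.5749 -0.2902  0.19  ] yaw 0.0806 down [-0.0005  0.0005 -1.    ] F [0.333  0.2966 0.678 ] w 0.0853
[ 0.5753 -0.2912  0.0535] -> [0.0011 0.1365 0.0003]
```

View pics/side15.png

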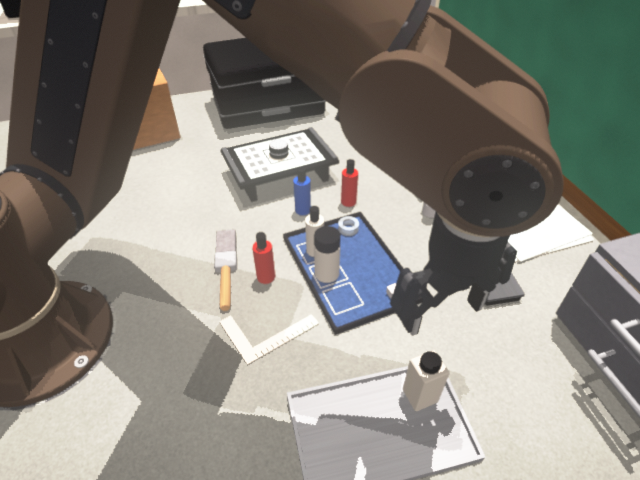

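The bottle and jar are back in their squares, and the canister waits at (426,382).

Request:
{"api": "play_rows", "payload": {"increments": [[1,0.0005,0.03,0,0,0,0],[1,0.0005,0.07,0,0,0,0],[1,0.0005,0.105,0,0,0,0],[1,0.0005,0.125,0,0,0,0],[1,0.0005,0.134,0,0,0,0],[1,0.0005,0.1365,0,0,0,0],[1,0.0005,0.1365,0,0,0,0]]}}

```text
time: 41.75
eef_pos: [0.5756, -0.2916, 0.0544]
tool_rot: [-1.246, 1.149, -1.15]
ft_force: [0.3, 0.0, -0.2]
width: 0.0851
```

Request:
{"api": "play_rows", "payload": {"increments": [[0,0,0,0,0,0,0],[0,0,0,0,0,0,0],[0,0,0,0,0,0,0],[0,0,0,0,0,0,0],[0,0,0,0,0,0,0],[0,0,0,0,0,0,0],[0,0,0,0,0,0,0]]}}

```text
time: 42.45
eef_pos: [0.5755, -0.292, 0.0544]
tool_rot: [-1.246, 1.149, -1.151]
ft_force: [-0.3, 0.4, 6.0]
width: 0.0415
```

```bash
python3 go.py .5266,-.0744,.0535
```

```text
t 42.45 p [ 0.5755 -0.292   0.0544] yaw 0.08 down [ 0.0011 -0.0006 -1.    ] F [-0.3381  0.3962  5.9501] w 0.0415
[ 0.5266 -0.0744  0.0535] -> [-0.2208  0.0007 -0.0314]
```

Request:
{"api": "play_rows", "payload": {"increments": [[0,0,-0.015,0,0,0,0],[0,0,-0.045,0,0,0,0],[0,0,-0.085,0,0,0,0],[0,-0.02,-0.12,-0.003,0,0,0],[0,-0.055,-0.14,-0.008,0,0,0],[0,-0.095,-0.14,-0.013,0,0,0],[0,-0.135,-0.14,-0.019,0,0,0],[0,-0.175,-0.14,-0.025,0,0,0],[0,-0.205,-0.14,-0.029,0,0,0],[0,-0.22,-0.14,-0.031,0,0,0]]}}

```text
time: 43.45
eef_pos: [0.526, -0.0728, 0.1946]
tool_rot: [-1.246, 1.149, -1.149]
ft_force: [-0.5, 0.2, -0.6]
width: 0.0415
```

Request:
{"api": "play_rows", "payload": {"increments": [[0,0,0.005,0,0,0,0],[0,0,0.03,0,0,0,0],[0,0,0.065,0,0,0,0],[0,0,0.09,0,0,0,0],[0,0,0.105,0,0,0,0],[0,0,0.11,0,0,0,0],[0,0,0.11,0,0,0,0]]}}

```text
time: 44.15
eef_pos: [0.5269, -0.0757, 0.0832]
tool_rot: [-1.246, 1.151, -1.15]
ft_force: [-0.5, 1.2, -1.2]
width: 0.0417
```

```bash
python3 go.py .5265,-.0748,.0537
```

```text
t 44.15 p [ 0.5269 -0.0757  0.0832] yaw 0.0792 down [-0.0008  0.0002 -1.    ] F [-0.4563  1.2467 -1.2259] w 0.0417
[ 0.5265 -0.0748  0.0537] -> [-0.0009  0.0295 -0.0003]
```

Request:
{"api": "play_rows", "payload": {"increments": [[0,-0.0008,0.012,-0.0003,0,0,0],[0,-0.0008,0.022,-0.0003,0,0,0],[0,-0.0008,0.027,-0.0003,0,0,0],[0,-0.0008,0.029,-0.0003,0,0,0],[0,-0.0008,0.0292,-0.0003,0,0,0],[0,-0.0008,0.0292,-0.0003,0,0,0]]}}

```text
time: 44.75
eef_pos: [0.5265, -0.0741, 0.0545]
tool_rot: [-1.246, 1.15, -1.15]
ft_force: [0.2, 0.1, -0.8]
width: 0.0416
```

```bash
python3 go.py .5265,-.0748,.0537
```

```text
t 44.75 p [ 0.5265 -0.0741  0.0545] yaw 0.0801 down [ 0.0003  0.     -1.    ] F [ 0.2018  0.0899 -0.7879] w 0.0416
[ 0.5265 -0.0748  0.0537] -> [ 0.0007  0.0008 -0.    ]
```

Request:
{"api": "play_rows", "payload": {"increments": [[1,0,0,0,0,0,0],[1,0,0,0,0,0,0],[1,0,0,0,0,0,0],[1,0,0,0,0,0,0],[1,0,0,0,0,0,0],[1,0,-0.02,0,0,0,0],[1,0,-0.06,0,0,0,0],[1,0,-0.1,0,0,0,0],[1,0,-0.15,0,0,0,0],[1,0,-0.17,0,0,0,0]]}}

```text
time: 45.75
eef_pos: [0.5272, -0.0743, 0.2287]
tool_rot: [-1.243, 1.145, -1.154]
ft_force: [0.9, -0.6, 0.6]
width: 0.0853
```

Request:
{"api": "play_rows", "payload": {"increments": [[1,0.04,0,0,0,0,0],[1,0.085,0,0,0,0,0],[1,0.13,0,0,0,0,0],[1,0.175,0,0,0,0,0],[1,0.22,0,0,0,0,0],[1,0.265,0,0,0,0,0],[1,0.31,0,0,0,0,0],[1,0.34,0,0,0,0,0],[1,0.35,0,0,0,0,0],[1,0.35,0,0,0,0,0]]}}

```text
time: 46.75
eef_pos: [0.5539, -0.4238, 0.2237]
tool_rot: [-1.245, 1.152, -1.15]
ft_force: [0.4, 0.6, 0.1]
width: 0.0856
```

```bash
python3 go.py;  python3 - <<'E'
from h import *
import pickle
S=pickle.load(open('S.pkl','rb'))
p,d=snapshot("side"); cv2.imwrite(f"pics/side16.png",p[:,:,::-1])
t,d2=snapshot("top")
np.save('top16.npy',t)
np.save('side16.npy',p)
k=lambda q:cv2.resize(q[225:285,255:395],None,fx=5.3,fy=5.3,interpolation=cv2.INTER_CUBIC)
cv2.imwrite("pics/ab.png",np.vstack([k(S['top'][0])[:290],k(t)[:290]])[:,:,::-1])
E
```

```text
t 46.75 p [ 0.5539 -0.4238  0.2237] yaw 0.0786 down [-0.0005  0.0007 -1.    ] F [0.4113 0.6274 0.1161] w 0.0856
```

View pics/side16.png

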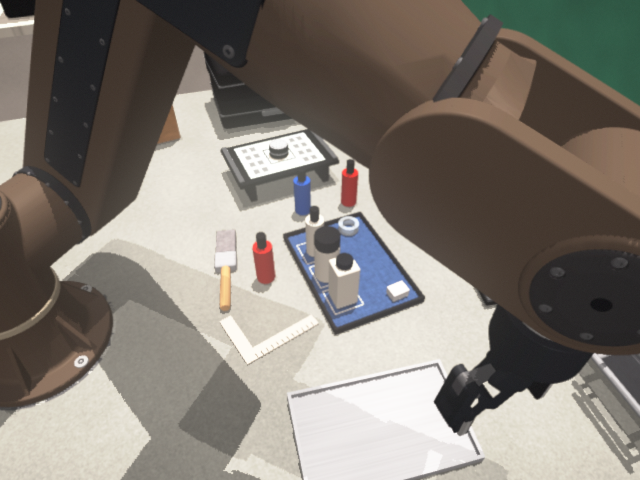

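View pics/ab.png

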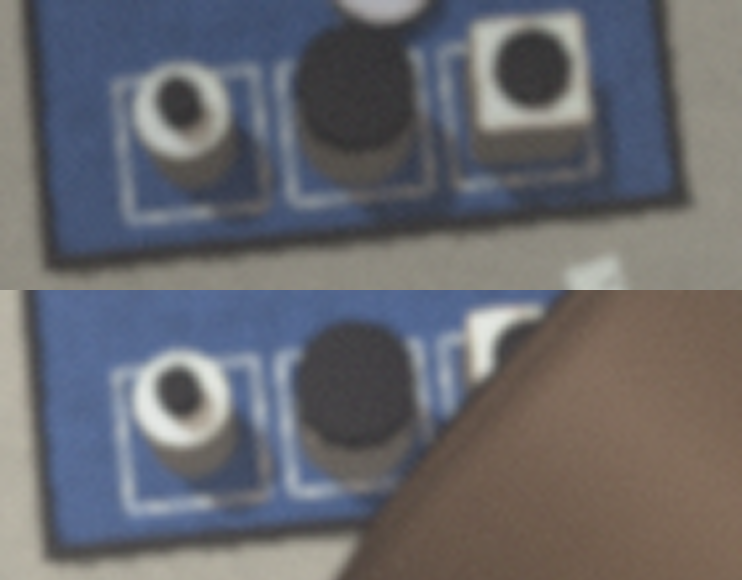

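```bash
python3 - <<'E'
from h import *
import pickle
S=pickle.load(open('S.pkl','rb'))
k=lambda q:cv2.resize(q[200:330,285:415],None,fx=3,fy=3,interpolation=cv2.INTER_CUBIC)
cv2.imwrite("pics/ab2.png",np.hstack([k(S['side'][0]),k(np.load('side16.npy'))])[:,:,::-1])
E
```

```text
(no output)
```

View pics/ab2.png

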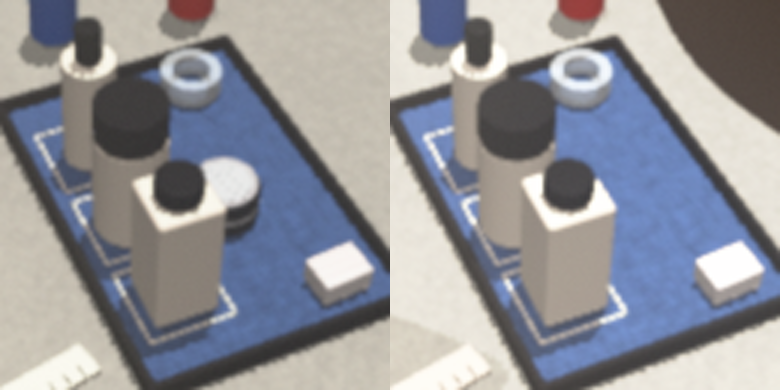

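```bash
cat > sh.py <<'E'
from h import *
import pickle
np.set_printoptions(suppress=True,precision=4)
S=pickle.load(open('S.pkl','rb'))
def shift(a,b,box):
    x0,y0,x1,y1=box; g=lambda q:cv2.cvtColor(q,cv2.COLOR_RGB2GRAY).astype(np.float32)
    a=g(a);b=g(b)
    T=a[y0:y1,x0:x1]; m=4; I=b[y0-m:y1+m,x0-m:x1+m]
    k=6; T=cv2.resize(T,None,fx=k,fy=k,interpolation=cv2.INTER_CUBIC);I=cv2.resize(I,None,fx=k,fy=k,interpolation=cv2.INTER_CUBIC)
    r=cv2.matchTemplate(I,T,cv2.TM_CCOEFF_NORMED); _,v,_,l=cv2.minMaxLoc(r)
    return np.array(l)/k-m,round(v,3)
def toworld(n,X,s):
    q=proj(n,X); return (plane(n,q+s,X[2])-X)[0,:2]
def run(t,p,which=('top','side')):
    B={'jar':([.5178,-.0105,.1],(308,228,336,252),(316,228,344,246)),
       'bottle':([.5135,.055,.1],(278,235,304,262),(302,206,326,226)),
       'can':([.526,-.0745,.1],(340,224,370,254),(327,253,362,276)),
       'kit':([.65,0,.014],(258,186,290,222),(385,278,418,310)),
       'tape':([.6,.095,.02],(260,200,285,224),(337,214,361,238))}
    for nm,(X,bt,bs) in B.items():
        for n,im,b in(('top',t,bt),('side',p,bs)):
            if n in which:
                s,v=shift(S[n][0],im,b); print(nm,n,s,v,'world mm',1000*toworld(n,np.array(X),s))
if __name__=='__main__':
    run(np.load('top16.npy'),np.load('side16.npy'))
E
python3 sh.py
```

```text
jar top [0.     0.6667] 0.917 world mm [-1.3355  0.0081]
jar side [-1.1667 -0.1667] 0.981 world mm [-1.8366  1.0421]
bottle top [ 0.     -0.1667] 0.997 world mm [0.3337 0.0015]
bottle side [0.1667 0.    ] 0.99 world mm [ 0.2966 -0.0957]
can top [-0.3333 -0.3333] 0.453 world mm [0.6738 0.6485]
can side [-0.1667 -0.3333] 0.837 world mm [-0.0071  0.8098]
kit top [0. 0.] 0.999 world mm [0. 0.]
kit side [0. 0.] 0.99 world mm [0. 0.]
tape top [0. 0.] 0.999 world mm [ 0. -0.]
tape side [0. 0.] 0.992 world mm [ 0. -0.]
```

```bash
python3 - <<'E'
from sh import *
t=np.load('top16.npy');p=np.load('side16.npy')
g=lambda q:cv2.cvtColor(q,cv2.COLOR_RGB2GRAY).astype(int)
print(g(S['top'][0])[225:264,318:325].mean(1).round()); print(g(t)[225:264,318:325].mean(1).round())
for r in((236,241),(255,262)):
    print(g(S['side'][0])[r[0]:r[1],305:352].mean(0).round()); print(g(p)[r[0]:r[1],305:352].mean(0).round())
E
```

```text
[146. 129. 109.  89.  68.  58.  55.  55.  54.  55.  55.  55.  56.  55.
  55.  57.  56.  56.  56.  56.  57.  57.  57.  56.  57.  56.  53.  55.
  64.  76.  80.  81.  81.  79.  77.  82.  97. 102.  91.]
[101. 102. 102. 102.  97.  88.  75.  67.  66.  66.  67.  66.  66.  67.
  66.  68.  67.  66.  67.  68.  67.  67.  67.  68.  68.  67.  67.  63.
  61.  70.  86.  97.  98. 100.  99. 103. 115. 118. 105.]
[113. 118. 122. 125. 127. 129. 131. 131. 132. 130. 108.  64.  59.  60.
  61.  61.  62.  62.  62.  62.  62.  62.  62.  62.  62.  62.  62.  62.
  62.  61.  62.  61.  61.  60.  59.  60.  75.  97. 105. 104. 101. 102.
 102. 103. 103. 101. 101.]
[139. 144. 151. 155. 157. 160. 160. 160. 140.  99.  76.  76.  77.  77.
  78.  78.  78.  78.  77.  77.  77.  77.  77.  75.  77.  77.  77.  76.
  76.  75.  75.  75.  73.  72.  77. 106. 129. 130. 130. 128. 125. 125.
 125. 125. 125. 124. 123.]
[102.  90.  82.  82.  84.  87.  90.  94.  97. 100. 107. 114. 119. 122.
 123. 125. 127. 128. 129. 130. 131. 131. 131. 135. 148. 163. 171. 178.
 181. 185. 173. 113.  75.  64.  62.  61.  61.  61.  61.  61.  61.  61.
  61.  61.  61.  64.  74.]
[127. 112. 101. 102. 104. 108. 113. 116. 120. 131. 144. 148. 152. 154.
 156. 158. 159. 160. 161. 162. 162. 163. 163. 168. 186. 199. 204. 207.
 211. 214. 206. 131.  86.  77.  75.  74.  74.  74.  74.  75.  74.  74.
  75.  74.  75.  76.  80.]
```

```bash
python3 - <<'E'
from rig import *
print(env.finish_job()); print(observe()['time'])
E
```

```text
the job is handed in; nothing more can be done
None
the job is handed in; nothing more can be done
```

The job is done and handed in at about 47 s of the 138 s limit. I stood the canister, jar and bottle in the side tray and set the magnifier on the card square. Then I put the bottle, jar and canister back in the kit tray.

What the last checks showed:
- **Magnifier:** it lies flat, and a top-view overlay puts it within about 1 mm of the square's centre.
- **Bottle and canister:** before-and-after pictures put both within about 1 mm of their original spots. In the top view the canister was partly hidden by the arm, so its check rests mainly on the side view.
- **Jar:** it came back about 2 mm further to the front than before, but upright and inside its outline. I left it there.
- **Bystanders:** the tape roll shows no shift in either view, and the tin looked unmoved in the side view. I did not touch the red or blue bottles.
- **Forces:** the largest wrist reading I saw was 21 N, while closing on the magnifier. All containers were upright in the pictures I took, and the gripper was clear of everything at hand-in.

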